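Unpile the returned findings kit into its foam nests

ROBOT

A 6-joint arm with a two-finger parallel gripper is mounted at the origin on the work surface. World frame = base frame: x ahead of the robot, y to its left, z up, the work surface at z = 0. Lengths are in m, angles in rad, forces in N, time in s.
With the tool pointing down it reaches from about 0.25 to 0.725 m from the base axis. Payload 9.7 kg.
Tool frame: the origin (TCP) lies at the very end of the fingers, on their centre line; the grasp point (between the pads) lies 19 mm behind it; y points along the fingers, z is the direction in which the jaws open and shut, and the axes are right-handed (so a half turn about y gives the same grasp; the last joint's range is limited). The gripper opens to 85 mm and grips with 20 to 120 N. Pads are 22 mm wide; open, the fingers measure 114 mm over their backs; the gripper's body (76 mm by 85 mm) begins 54 mm behind the grasp point. The pads swing forward as they close: fully open they stand 13 mm farther back than shut.
Start: joints at [-1.106, 0.087, 0.176, 1.66, 0, 1.571], TCP at [0.247, -0.492, 0.231] pointing down, gripper open.
Joint ranges: [-3.13, 3.13], [-0.85, 1.81], [-1.15, 1.24], [-2.2, 2.28], [-1.44, 1.52], [-3.14, 3.14]. Speed limits (rad/s): [2.22, 2.22, 2.57, 3.14, 3.14, 3.14].

INTERFACE

Orientations are given as a 3x3 rotation matrix whose columns are the frame's x, y, z axes.
In Python, from workcell import r gives the robot as it stands.
- The arm moves only by the tool carry_out, never from a script. Its argument "steps" is a list of rows, each an object with "delta_rot": the turn, a rotation vector about the tool's x, y, z normalised to -1 to 1, where 1 is pi rad, a list of three; "slide": the shift along the tool's x, y, z normalised to -1 to 1, where 1 is 150 mm, a list of three; "jaw": the finger opening in mm, from 0 to 85.4. A call has exactly 5 rows; each row is the pose to reach, as a shift and turn from the pose commanded when the call began, along the tool's axes at that moment, turning the shorter way round; what a row does not reach only later rows make up. A row lasts 1/12 s, in which the tool goes at most 41.7 mm and 7.16 degrees, less where a joint would pass 70% of its speed; a pose out of reach is approached as far as the arm can. A call with a number of a shift or a turn outside -1 to 1 is refused whole. A call with a gripper value outside its range is refused whole. The fingers move at their own pace and stop on an object; "grip_force" is the grip in N (left out, the last holds). Time passes only in rows, so rows that repeat a pose let the fingers close, or fill a call up. It gives the time, the measured TCP pose, the force and the opening at its end, in the units of the state.
- r.read_state(): the state, without advancing time (a new reading comes with each control period).
- r.grab_frame(name): name is "scene" or "top"; returns (picture, depth): 420x560x3 uint8, blue, green, red; 420x560 float32, m along the optical axis (not along the pixel's ray), 0 where there is no reading.
- r.camera_info(name): a dict with "fx", "fy", "cx", "cy" (pixels), "R" (3x3) and "t" (3): a world point X has camera coordinates R X + t. Camera axes: x right, y down, z forward; pixel columns grow to the right and rows downward; lengths in m; the calibration is good to about 2 mm. A picture is of the moment at which its call begins. camera_info takes no time and is no camera call.
- r.sign_off(): hands the job in, once; it reports no verdict.
The state is a dict: "time_s": time; "q": joint angles; "dq": joint speeds; "joint_torque": joint torques, N m; "eef_pos": TCP position; "ee_rot": TCP orientation; "ft_force": force on the tool from outside, world axes, zero at the start; "moment": the same for the moment, N m; "width": opening from 0.0 (shut) to 1.0 (fully open).
Only numpy, scipy, OpenCV 4.12 (cv2) and the standard library are available. Lean on these libraries where they do the work, as an engineer would, in place of code of your own. Each camera call takes 0.05 s, during which the arm holds its last target. There are 200 camera calls.

TASK

A returned kit stands piled on the small foam pad: a long parts case, on it a cardboard box and a round tin, and a wooden ring clamp across the top. Take the pile apart from the top down and put each thing straight into the white foam nest cut to its shape, sitting flat inside the recess, lowered in and not dropped. Keep the case, box and tin upright, and do not disturb the small glass jar or the wire cutter on the bench.

Things in the scene. Friction and masses are not known exactly. Their poses are not given: they have to be found in the camera images.
- clamp: Ring clamp, a pale wooden bar 110 long (its x) x 26 wide (its y) x 24 mm high, with a brass band round its middle and a dark jaw at one end; 50 g. Lies flat on top of the box and the tin, bridging them. Origin: centre of its underside; z up.
- box: Square cardboard box, closed, 50 x 50 x 36 mm high, about 60 g. Stands on one half of the case's top, its sides about parallel to the case's. Origin: centre of its underside; x and y along its sides, z up.
- tin: Round aluminium tin, closed, diameter 52, 36 mm high, about 80 g. Stands on the other half of the case's top, its centre about 68 mm from the box's. Origin: centre of its underside; z is its axis, up.
- case: Long closed grey plastic parts case, 130 long (its x) x 58 wide (its y) x 30 mm high with a flat top, about 250 g. Lies at the bottom of the pile on a fixed white foam pad 160 x 100 x 12 mm thick. Origin: centre of its underside; z up.
- nest_clamp: Nest of the ring clamp, a fixed block of white foam lying flat, 144 x 60 mm outside. Its origin is the centre of its underside, on the table; z is up. The dark lined recess floor is 6 mm above the table and the rim 11 mm (the recess is 5 mm deep). Narrow rectangular recess 120 (along its x) x 36 mm; the rims of its two long sides are left open over the middle 56 mm, for fingers.
- nest_box: Nest of the cardboard box, a fixed block of white foam lying flat, 88 x 88 mm outside. Its origin is the centre of its underside, on the table; z is up. The dark lined recess floor is 6 mm above the table and the rim 11 mm (the recess is 5 mm deep). Square recess 60 x 60 mm, sides along its x and y, closed rim.
- nest_tin: Nest of the tin, a fixed block of white foam lying flat, 88 x 88 mm outside. Its origin is the centre of its underside, on the table; z is up. The dark lined recess floor is 6 mm above the table and the rim 11 mm (the recess is 5 mm deep). Round recess of diameter 62 mm, closed rim.
- nest_case: Nest of the parts case, a fixed block of white foam lying flat, 168 x 96 mm outside. Its origin is the centre of its underside, on the table; z is up. The dark lined recess floor is 6 mm above the table and the rim 11 mm (the recess is 5 mm deep). Wide rectangular recess 140 (along its x) x 68 mm; the rims of its two long sides are left open over the middle 56 mm, for fingers.
- jar: Small glass jar with steel lid, diameter 36, 50 mm high, loose on the bench among the nests, to be left alone. Origin: centre of its underside.
- cutter: Wire cutter with two blue handles lying on the bench beyond the nests, about 130 x 52 x 13 mm, to be left alone. Origin: on the bench under its middle; x points to its jaws.
Mind the look-alikes: they are no part of the job. Several things have the shape of the clamp; the one meant has the colours described above. Leave any green look-alike of the nest_case alone.

How it is judged:
On the way, in this order (a step that is already met when the one before it is completed fails the run):
1. the ring clamp lies in its own nest, released (horizontal distance between clamp and nest_clamp below 0.012 m and z of clamp in the frame of nest_clamp between 0.003 and 0.009 m and angle between clamp's own z axis and vertical below 0.09 rad and angle between the x axis of clamp and the x axis of nest_clamp, either way round below 0.3 rad and contact force between the fingers and clamp below 0.1 N), for 0.2 s.
2. the box and the tin sit in their own nests, released (either first) (horizontal distance between box and nest_box below 0.012 m and z of box in the frame of nest_box between 0.003 and 0.009 m and angle between each of box, tin's own z axis and vertical below 0.09 rad and (angle between the x axis of box and the x axis of nest_box, either way round below 0.3 rad or angle between the x axis of box and the y axis of nest_box, either way round below 0.3 rad) and contact force between the fingers and box below 0.1 N and horizontal distance between tin and nest_tin below 0.012 m and z of tin in the frame of nest_tin between 0.003 and 0.009 m and contact force between the fingers and tin below 0.1 N), for 0.2 s.
3. the case lies in its own nest, released (horizontal distance between case and nest_case below 0.012 m and z of case in the frame of nest_case between 0.003 and 0.009 m and angle between case's own z axis and vertical below 0.09 rad and angle between the x axis of case and the x axis of nest_case, either way round below 0.3 rad and contact force between the fingers and case below 0.1 N), for 0.2 s.
At the end, for the whole second after the job is handed in: Clamp, box, tin and case each flat (tilt < 0.09 rad) in their own nest: centres within 12 mm, underside 3 to 9 mm above the nest's underside; clamp and case within 0.3 rad of the nest's length, box within 0.3 rad of square to it; all released, slower than 0.02 m/s (all of step 1 and all of step 2 and all of step 3 and linear speed of each of clamp, box, tin, case below 0.02 m/s); the robot touches nothing.
It fails at once if the case, box or tin is tipped over (more than 0.6 rad) (angle between any of box, tin, case's own z axis and vertical above 0.6 rad).
It fails at once if a thing is dropped (falls free faster than 0.75 m/s, some 30 mm) ((contact force between the fingers and clamp below 0.05 N and linear speed of clamp above 0.75 m/s) or (contact force between the fingers and box below 0.05 N and linear speed of box above 0.75 m/s) or (contact force between the fingers and tin below 0.05 N and linear speed of tin above 0.75 m/s) or (contact force between the fingers and case below 0.05 N and linear speed of case above 0.75 m/s)).
It fails at once if the jar or the cutter is displaced by more than 25 mm, or the jar knocked over (distance of any of jar, cutter from where it was at the start of the episode above 0.025 m or angle between jar's own z axis and vertical above 0.5 rad).
It also fails if it takes over 115 s, if anything falls off the work surface, if the arm or the gripper's body presses on something with over 40 N, if the wrist force passes 120 N, or if a joint passes its speed limit or range.

## Working session

There is one attempt and no reset: what is moved stays moved. The work goes in short steps, Python scripts to look and compute and a tool call to move; the robot and the scene stay as the last step left them, time stands still between calls to the robot, and variables do not carry over. Pictures are saved under pics/ and viewed, about 12 in all and at most 16, crops included, and the job is handed in when it is done.

Besides the shell and the picture viewer there is one more tool, called as name(argument=value, ...) on one line, values as JSON. carry_out: Moves the arm, as the interface text tells. Its arguments: {"type":"object","properties":{"steps":{"type":"array","items":{"type":"object","properties":{"delta_rot":{"type":"array","items":{"type":"number","minimum":-1,"maximum":1}},"slide":{"type":"array","items":{"type":"number","minimum":-1,"maximum":1}},"jaw":{"type":"number"}}}},"grip_force":{"type":"number"}},"required":["steps"]}

```bash
mkdir -p pics; ls
python3 - <<'E'
from workcell import r
import cv2,numpy as np
np.set_printoptions(precision=4,suppress=True)
for n in("scene","top"):
    p,d=r.grab_frame(n); cv2.imwrite(f"pics/{n}0.png",p); np.save(f"{n}0.npy",d)
    c=r.camera_info(n); print(n,{k:np.array(v).tolist() if k in'Rt' else v for k,v in c.items()}, "pos",-np.array(c["R"]).T@np.array(c["t"]))
print(r.read_state())
E
```

```text
pics
scene {'fx': 429.23058052450205, 'fy': 429.23058052450205, 'cx': 277.45131809260505, 'cy': 205.14174790239002, 'R': [[0.4986440107806794, 0.866749820170842, 0.009944835160541569], [0.587308009163604, -0.3293976932104806, -0.739301333746868], [-0.6375134923159208, 0.37448886357464184, -0.6733012982118269]], 't': [-0.3099345842679123, -0.24808904267173318, 1.3682791456562655]} pos [ 1.1725 -0.3255  0.7409]
top {'fx': 459.6319786948642, 'fy': 459.6319786948642, 'cx': 282.0774510842136, 'cy': 206.82028397412088, 'R': [[-0.01907694565473892, -0.9997503224542282, -0.011634556164855142], [-0.9941344582557093, 0.020206228695621206, -0.10624682221378526], [0.10645538527060797, 0.009539448336632795, -0.9942717183307183]], 't': [0.030357818500669327, 0.5492083990570427, 1.1797661467070653]} pos [0.421  0.008  1.2317]
{'time_s': 0.1, 'q': array([-1.106 ,  0.0874,  0.1752,  1.6598,  0.    ,  1.5708]), 'dq': array([-0.0003, -0.0027,  0.003 , -0.0009,  0.001 ,  0.0013]), 'joint_torque': array([ -0.0007, -52.1561,  46.5652,   0.016 ,  -0.    ,   0.0001]), 'eef_pos': array([ 0.2465, -0.4915,  0.2307]), 'ee_rot': array([[-0.8939, -0.0005,  0.4483],
       [-0.4483,  0.0011, -0.8939],
       [-0.    , -1.    , -0.0012]]), 'ft_force': array([ 0.8392,  0.0452, -0.2468]), 'moment': array([-0.0124, -0.0455,  0.0076]), 'width': 1.001392210727259}
```

View pics/top0.png

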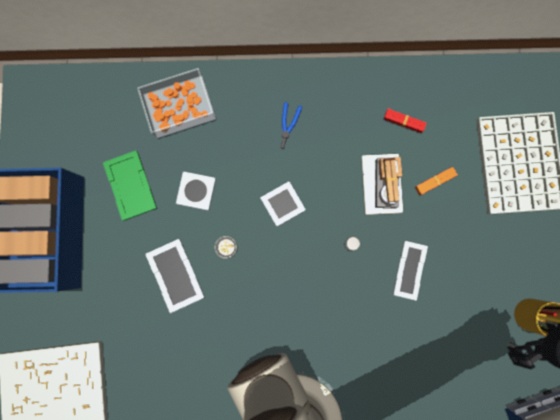

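View pics/scene0.png

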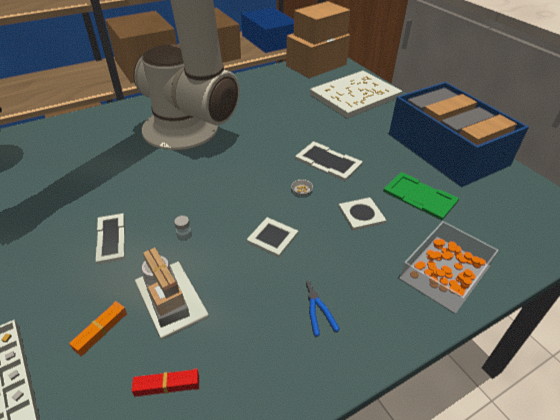

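Top view: pile at about (385,183), clamp nest (410,270), box nest (283,203), tin nest (196,190), case nest (175,275), jar (353,243), cutter (290,125). There is a green look-alike at (130,185), and red and orange clamps as well.

```bash
cat > h.py <<'E'
from workcell import r
import cv2,numpy as np
np.set_printoptions(precision=4,suppress=True)
def cast(n,uv,z):
    c=r.camera_info(n);R=np.array(c["R"]);C=-R.T@np.array(c["t"])
    uv=np.atleast_2d(uv).astype(float)
    d=np.c_[(uv[:,0]-c["cx"])/c["fx"],(uv[:,1]-c["cy"])/c["fy"],np.ones(len(uv))]@R
    return C+d*((z-C[2])/d[:,2])[:,None]
def cloud(n,d):
    c=r.camera_info(n);R=np.array(c["R"]);t=np.array(c["t"])
    v,u=np.indices(d.shape)
    P=np.stack([(u-c["cx"])/c["fx"]*d,(v-c["cy"])/c["fy"]*d,d],-1)
    return (P-t)@R
def rect(P):
    """metric min-area rectangle of xy points: centre, (long,short), yaw of long axis in deg"""
    (c,(a,b),th)=cv2.minAreaRect((P[:,:2]*1000).astype(np.float32))
    if a<b: a,b,th=b,a,th+90
    return np.array(c)/1000,(round(a,1),round(b,1)),(th+90)%180-90
E
python3 - <<'E'
from h import *
p=cv2.imread("pics/top0.png");d=np.load("top0.npy")
hsv=cv2.cvtColor(p,cv2.COLOR_BGR2HSV)
w=((hsv[...,1]<45)&(hsv[...,2]>170)).astype(np.uint8)
cs,hi=cv2.findContours(w,cv2.RETR_CCOMP,cv2.CHAIN_APPROX_NONE)
for i,c in enumerate(cs):
    A=cv2.contourArea(c)
    if A>150 and c[:,0,0].min()>90 and c[:,0,0].max()<470 and 140<c[:,0,1].mean()<320:
        print("hole" if hi[0][i][3]>=0 else "outer",c[:,0].mean(0),A,*rect(cast("top",c[:,0],0.011 if hi[0][i][3]<0 else .0085)))
X=cloud("top",d)
z=X[...,2]
roi=np.zeros(z.shape,bool);roi[140:225,350:412]=1
for lo,hi_ in((.09,.12),(.07,.086),(.035,.055)):
    m=roi&(z>lo)&(z<hi_); print(lo,m.sum(),np.median(z[m]) if m.any() else'',rect(X[m]) if m.any() else '')
roi=np.zeros(z.shape,bool);roi[225:262,335:370]=1
m=roi&(z>.03);print("jar",X[m].mean(0),m.sum())
cv2.imwrite("pics/crop1.png",cv2.resize(p[145:225,350:420],None,fx=7,fy=7,interpolation=cv2.INTER_CUBIC))
s=cv2.imread("pics/scene0.png");cv2.imwrite("pics/crop2.png",cv2.resize(s[235:345,120:220],None,fx=5,fy=5,interpolation=cv2.INTER_CUBIC))
E
```

```text
outer [410.2867 270.0733] 1247.0 [ 0.3782 -0.3131] (145.8, 63.1) -14.55340576171875
hole [410.1161 270.4554] 647.0 [ 0.3781 -0.3136] (123.1, 41.1) -14.555290222167969
outer [225.8864 246.8864] 188.0 [0.4477 0.1704] (41.5, 40.9) 44.3344841003418
outer [174.1374 275.511 ] 2319.0 [0.376  0.3077] (170.2, 98.8) 23.36782455444336
hole [174.1408 275.4789] 1389.0 [0.3762 0.3083] (143.2, 72.0) 23.384347915649414
outer [282.5    203.4643] 1073.0 [0.561  0.0184] (90.2, 90.1) -61.32307243347168
hole [282.3333 203.28  ] 508.5 [0.5617 0.0187] (63.2, 62.8) -61.18445014953613
outer [195.0323 190.4032] 1045.0 [0.6012 0.2525] (90.1, 89.6) 77.50374603271484
hole [195.1212 190.4545] 419.0 [0.601 0.252] (62.8, 62.1) -0.09690093994140625
outer [381.737  185.5294] 861.5 [ 0.6091 -0.2487] (160.1, 100.5) 1.6842502355575562
0.09 506 0.10205137497261887 (array([ 0.6071, -0.2548]), (110.8, 27.9), 3.2663023471832275)
0.07 291 0.07817873816117102 (array([ 0.6079, -0.2599]), (117.0, 52.5), -1.253509521484375)
0.035 328 0.04233323192532477 (array([ 0.6086, -0.2586]), (132.8, 60.1), -2.9022216796875)
jar [ 0.4495 -0.1532  0.0991] 145
```

View pics/crop1.png

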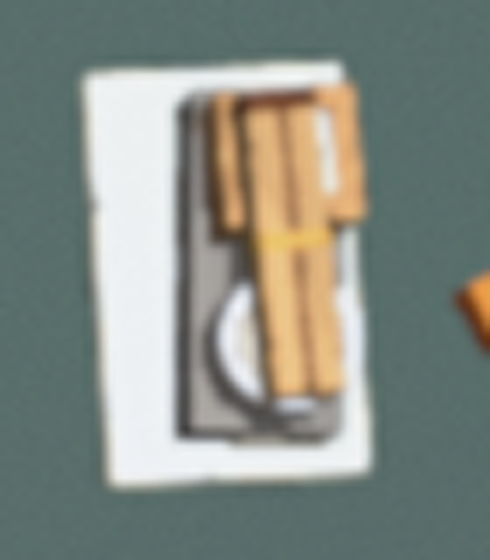

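View pics/crop2.png

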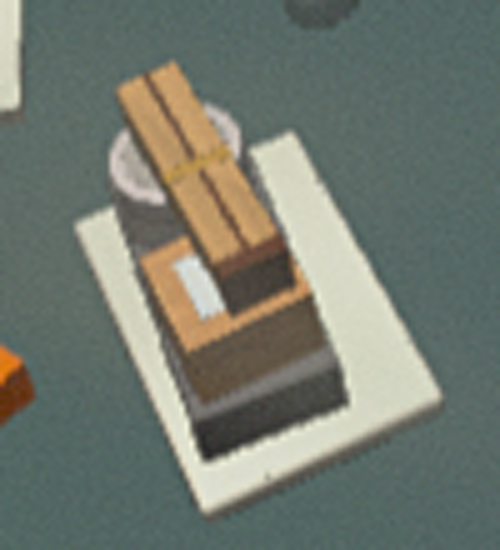

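Crops: the clamp bridges the box (far end) and the tin (near end), with yaw about 3°. Depth heights are .042, .078 and .102 m, which match the pile. All the nest rectangles match the sizes given, so I'm planning the first move.

```bash
cat > plan.py <<'E'
from h import *
def plan(*wps):
    """waypoints (x,y,z,a): a = heading of tool z in deg; prints slide / delta_rot for each call"""
    s=r.read_state();p=np.array(s["eef_pos"]);R=np.array(s["ee_rot"])
    print("t",round(s["time_s"],2),"p",p,"a",round(np.degrees(np.arctan2(R[1,2],R[0,2])),1),"q",s["q"],"w",round(s["width"]*85.4,1),"F",s["ft_force"])
    for x,y,z,a in wps:
        a=np.radians(a);T=np.array([[np.sin(a),0,np.cos(a)],[-np.cos(a),0,np.sin(a)],[0,-1,0]])
        sl=R.T@(np.array([x,y,z])-p)
        rv=cv2.Rodrigues(R.T@T)[0].ravel()
        print("slide",(sl/.15).round(3),"rot",(rv/np.pi).round(3),"| mm",round(np.linalg.norm(sl)*1e3),"deg",round(np.degrees(np.linalg.norm(rv)),1))
        p,R=np.array([x,y,z]),T
E
python3 - <<'E'
from plan import *
plan((.36,-.42,.22,-86.7),(.49,-.33,.18,-86.7),(.607,-.255,.135,-86.7),(.607,-.255,.081,-86.7))
print("jar",cast("top",[(353,243)],.05))
E
```

```text
t 0.1 p [ 0.2465 -0.4915  0.2307] a -63.4 q [-1.106   0.0874  0.1752  1.6598  0.      1.5708] w 85.5 F [ 0.8392  0.0452 -0.2468]
slide [-0.89   0.071 -0.086] rot [0.   0.13 0.  ] | mm 135 deg 23.3
slide [-0.9    0.267 -0.549] rot [0. 0. 0.] | mm 163 deg 0.0
slide [-0.807  0.3   -0.454] rot [0. 0. 0.] | mm 146 deg 0.0
slide [0.   0.36 0.  ] rot [0. 0. 0.] | mm 54 deg 0.0
jar [[ 0.4507 -0.1604  0.05  ]]
```

carry_out(steps=[{"slide": [-0.89, 0.071, -0.086], "delta_rot": [0, 0.13, 0], "jaw": 60}, {"slide": [-0.89, 0.071, -0.086], "delta_rot": [0, 0.13, 0], "jaw": 60}, {"slide": [-0.89, 0.071, -0.086], "delta_rot": [0, 0.13, 0], "jaw": 60}, {"slide": [-0.89, 0.071, -0.086], "delta_rot": [0, 0.13, 0], "jaw": 60}, {"slide": [-0.89, 0.071, -0.086], "delta_rot": [0, 0.13, 0], "jaw": 60}], grip_force=30)

```text
time_s: 0.52
eef_pos: [0.3628, -0.418, 0.2196]
ee_rot: [[-0.998, -0.0, 0.056], [-0.056, 0.002, -0.998], [0.0, -1.0, -0.002]]
ft_force: [-0.0, -0.3, -0.3]
width: 0.705
```

carry_out(steps=[{"slide": [-0.9, 0.267, -0.549], "delta_rot": [0, 0, 0], "jaw": 60}, {"slide": [-0.9, 0.267, -0.549], "delta_rot": [0, 0, 0], "jaw": 60}, {"slide": [-0.9, 0.267, -0.549], "delta_rot": [0, 0, 0], "jaw": 60}, {"slide": [-0.9, 0.267, -0.549], "delta_rot": [0, 0, 0], "jaw": 60}, {"slide": [-0.9, 0.267, -0.549], "delta_rot": [0, 0, 0], "jaw": 60}])

```text
time_s: 0.93
eef_pos: [0.4934, -0.3268, 0.1775]
ee_rot: [[-0.998, -0.002, 0.061], [-0.061, 0.003, -0.998], [0.002, -1.0, -0.003]]
ft_force: [-0.1, -0.6, 0.2]
width: 0.698
```

carry_out(steps=[{"slide": [-0.807, 0.3, -0.454], "delta_rot": [0, 0, 0], "jaw": 60}, {"slide": [-0.807, 0.3, -0.454], "delta_rot": [0, 0, 0], "jaw": 60}, {"slide": [-0.807, 0.3, -0.454], "delta_rot": [0, 0, 0], "jaw": 60}, {"slide": [-0.807, 0.3, -0.454], "delta_rot": [0, 0, 0], "jaw": 60}, {"slide": [-0.807, 0.3, -0.454], "delta_rot": [0, 0, 0], "jaw": 60}])

```text
time_s: 1.35
eef_pos: [0.609, -0.2531, 0.1323]
ee_rot: [[-0.998, -0.003, 0.06], [-0.06, 0.002, -0.998], [0.003, -1.0, -0.002]]
ft_force: [-0.0, -0.7, 0.4]
width: 0.704
```

Run:
```python
from plan import *
plan((.607,-.255,.081,-86.7))
p,d=r.grab_frame("scene"); cv2.imwrite("pics/s1.png",cv2.resize(p[160:350,60:300],None,fx=3,fy=3,interpolation=cv2.INTER_CUBIC))
```

```text
t 1.35 p [ 0.609  -0.2531  0.1323] a -86.5 q [-0.3942  0.3424  0.2842  1.5162  0.0006  2.6869] w 60.1 F [-0.0287 -0.7187  0.4049]
slide [0.013 0.342 0.012] rot [0.001 0.001 0.001] | mm 51 deg 0.3
```

View pics/s1.png

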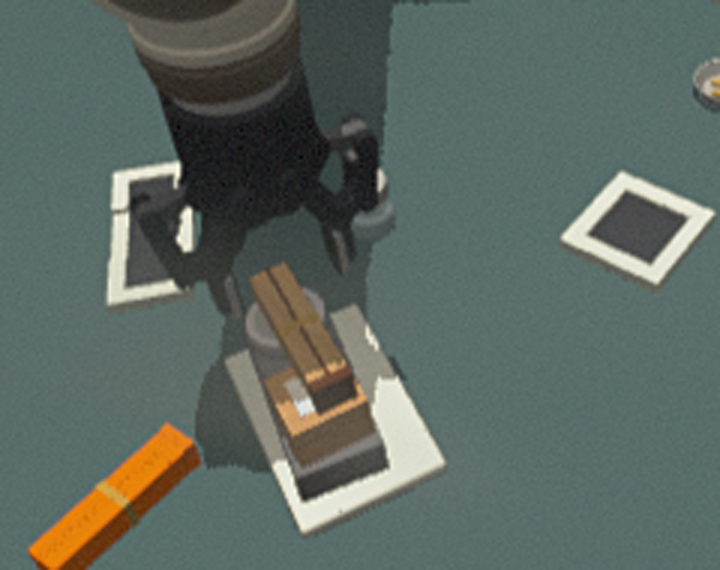

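carry_out(steps=[{"slide": [0, 0.12, 0], "delta_rot": [0, 0, 0], "jaw": 60}, {"slide": [0, 0.22, 0], "delta_rot": [0, 0, 0], "jaw": 60}, {"slide": [0, 0.3, 0], "delta_rot": [0, 0, 0], "jaw": 60}, {"slide": [0, 0.35, 0], "delta_rot": [0, 0, 0], "jaw": 60}, {"slide": [0, 0.36, 0], "delta_rot": [0, 0, 0], "jaw": 60}])

```text
time_s: 1.82
eef_pos: [0.6061, -0.2561, 0.0802]
ee_rot: [[-0.998, -0.002, 0.056], [-0.056, 0.001, -0.998], [0.002, -1.0, -0.001]]
ft_force: [-0.0, -0.5, -1.1]
width: 0.703
```

carry_out(steps=[{"slide": [0, 0, 0], "delta_rot": [0, 0, 0], "jaw": 40}, {"slide": [0, 0, 0], "delta_rot": [0, 0, 0], "jaw": 30}, {"slide": [0, 0, 0], "delta_rot": [0, 0, 0], "jaw": 20}, {"slide": [0, 0, 0], "delta_rot": [0, 0, 0], "jaw": 10}, {"slide": [0, 0, 0], "delta_rot": [0, 0, 0], "jaw": 10}])

```text
time_s: 2.23
eef_pos: [0.6077, -0.2559, 0.0828]
ee_rot: [[-0.998, 0.002, 0.056], [-0.056, -0.001, -0.998], [-0.002, -1.0, 0.001]]
ft_force: [-0.4, 0.1, 5.9]
width: 0.294
```

carry_out(steps=[{"slide": [0, 0, 0], "delta_rot": [0, 0, 0], "jaw": 10}, {"slide": [0, 0, 0], "delta_rot": [0, 0, 0], "jaw": 10}, {"slide": [0, 0, 0], "delta_rot": [0, 0, 0], "jaw": 10}, {"slide": [0, -0.02, 0], "delta_rot": [0, 0, 0], "jaw": 10}, {"slide": [0, -0.04, 0], "delta_rot": [0, 0, 0], "jaw": 10}])

```text
time_s: 2.65
eef_pos: [0.6072, -0.2555, 0.0877]
ee_rot: [[-0.998, -0.0, 0.056], [-0.056, 0.0, -0.998], [0.0, -1.0, -0.0]]
ft_force: [0.5, -0.6, -0.6]
width: 0.299
```

Run:
```python
from plan import *
plan((.607,-.255,.17,-86.7),(.48,-.29,.17,-104.5),(.378,-.3133,.1,-104.5),(.378,-.3133,.0135,-104.5))
```

```text
t 2.65 p [ 0.6072 -0.2555  0.0877] a -86.8 q [-0.3984  0.3405  0.196   1.4266  0.      2.6867] w 25.5 F [ 0.4859 -0.6312 -0.6126]
slide [ 0.001 -0.549 -0.004] rot [ 0. -0.  0.] | mm 82 deg 0.1
slide [0.859 0.    0.184] rot [0.    0.099 0.   ] | mm 132 deg 17.8
slide [0.619 0.467 0.321] rot [0. 0. 0.] | mm 126 deg 0.0
slide [0.    0.577 0.   ] rot [0. 0. 0.] | mm 87 deg 0.0
```

carry_out(steps=[{"slide": [0, -0.08, 0], "delta_rot": [0, 0, 0], "jaw": 10}, {"slide": [0, -0.2, 0], "delta_rot": [0, 0, 0], "jaw": 10}, {"slide": [0, -0.35, 0], "delta_rot": [0, 0, 0], "jaw": 10}, {"slide": [0, -0.5, 0], "delta_rot": [0, 0, 0], "jaw": 10}, {"slide": [0, -0.55, 0], "delta_rot": [0, 0, 0], "jaw": 10}])

```text
time_s: 3.07
eef_pos: [0.6081, -0.2559, 0.1746]
ee_rot: [[-0.998, 0.004, 0.056], [-0.056, -0.002, -0.998], [-0.004, -1.0, 0.002]]
ft_force: [-0.4, -0.1, 0.2]
width: 0.298
```

carry_out(steps=[{"slide": [0.15, 0, 0.03], "delta_rot": [0, 0.02, 0], "jaw": 10}, {"slide": [0.35, 0, 0.08], "delta_rot": [0, 0.045, 0], "jaw": 10}, {"slide": [0.58, 0, 0.13], "delta_rot": [0, 0.075, 0], "jaw": 10}, {"slide": [0.77, 0, 0.17], "delta_rot": [0, 0.099, 0], "jaw": 10}, {"slide": [0.859, 0, 0.184], "delta_rot": [0, 0.099, 0], "jaw": 10}])

```text
time_s: 3.48
eef_pos: [0.4774, -0.291, 0.1703]
ee_rot: [[-0.966, -0.001, -0.258], [0.258, -0.0, -0.966], [0.001, -1.0, 0.0]]
ft_force: [0.1, 0.6, -0.5]
width: 0.296
```

carry_out(steps=[{"slide": [0.12, 0.08, 0.06], "delta_rot": [0, 0, 0], "jaw": 10}, {"slide": [0.3, 0.2, 0.15], "delta_rot": [0, 0, 0], "jaw": 10}, {"slide": [0.48, 0.35, 0.25], "delta_rot": [0, 0, 0], "jaw": 10}, {"slide": [0.59, 0.44, 0.3], "delta_rot": [0, 0, 0], "jaw": 10}, {"slide": [0.619, 0.467, 0.321], "delta_rot": [0, 0, 0], "jaw": 10}])

```text
time_s: 3.9
eef_pos: [0.375, -0.3131, 0.0977]
ee_rot: [[-0.967, -0.003, -0.254], [0.254, 0.002, -0.967], [0.004, -1.0, -0.001]]
ft_force: [0.1, -0.1, -0.7]
width: 0.294
```

Run:
```python
from plan import *
plan((.378,-.3133,.03,-104.5),(.378,-.3133,.0125,-104.5))
t,d=r.grab_frame("top")
plan()
X=cloud("top",d);z=X[...,2]
roi=np.zeros(z.shape,bool);roi[140:225,350:412]=1
for lo,hi_ in((.07,.086),(.035,.055)):
    m=roi&(z>lo)&(z<hi_); print(lo,m.sum(),np.median(z[m]),rect(X[m]))
cv2.imwrite("pics/t2.png",cv2.resize(t[145:305,340:450],None,fx=5,fy=3.6,interpolation=cv2.INTER_CUBIC)); np.save("t2.npy",d); cv2.imwrite("t2raw.png",t)
```

```text
t 3.9 p [ 0.375  -0.3131  0.0977] a -104.7 q [-0.6955 -0.0651 -0.2351  1.4045 -0.0004  2.7024] w 25.1 F [ 0.1093 -0.1452 -0.6946]
slide [-0.021  0.451 -0.003] rot [ 0.    -0.001  0.001] | mm 68 deg 0.3
slide [0.    0.117 0.   ] rot [0. 0. 0.] | mm 17 deg 0.0
t 3.95 p [ 0.3758 -0.3135  0.0983] a -104.7 q [-0.6952 -0.0642 -0.2331  1.4046 -0.0003  2.7028] w 25.5 F [-0.2158 -0.0343  0.0122]
0.07 727 0.07820582507259506 (array([ 0.6091, -0.2601]), (116.6, 52.9), -1.3134689331054688)
0.035 390 0.042320962973266825 (array([ 0.6083, -0.2586]), (132.3, 59.0), -2.6383743286132812)
```

View pics/t2.png

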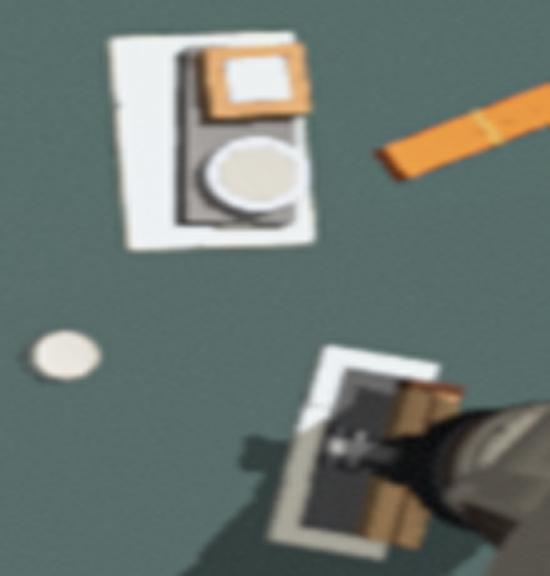

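The clamp is held above its nest at (410,455) in the crop. Box and tin are undisturbed at (260,80) and (255,175). Lowering now.

carry_out(steps=[{"slide": [0, 0.1, 0], "delta_rot": [0, 0, 0], "jaw": 10}, {"slide": [-0.005, 0.22, 0], "delta_rot": [0, 0, 0], "jaw": 10}, {"slide": [-0.005, 0.33, 0], "delta_rot": [0, 0, 0], "jaw": 10}, {"slide": [-0.005, 0.42, 0], "delta_rot": [0, 0, 0], "jaw": 10}, {"slide": [-0.005, 0.47, 0], "delta_rot": [0, 0, 0], "jaw": 10}])

```text
time_s: 4.37
eef_pos: [0.3797, -0.3136, 0.0288]
ee_rot: [[-0.968, -0.0, -0.251], [0.251, 0.0, -0.968], [0.0, -1.0, -0.0]]
ft_force: [-0.8, -0.0, 0.4]
width: 0.295
```

carry_out(steps=[{"slide": [0, 0.04, 0], "delta_rot": [0, 0, 0], "jaw": 10}, {"slide": [0, 0.07, 0], "delta_rot": [0, 0, 0], "jaw": 10}, {"slide": [0, 0.1, 0], "delta_rot": [0, 0, 0], "jaw": 10}, {"slide": [0, 0.11, 0], "delta_rot": [0, 0, 0], "jaw": 10}, {"slide": [0, 0.11, 0], "delta_rot": [0, 0, 0], "jaw": 10}])

```text
time_s: 4.78
eef_pos: [0.379, -0.3139, 0.0131]
ee_rot: [[-0.968, 0.0, -0.252], [0.252, -0.0, -0.968], [-0.0, -1.0, 0.0]]
ft_force: [0.2, -0.9, -1.0]
width: 0.296
```

Run:
```python
from plan import *
plan((.378,-.3133,.011,-104.5))
t,d=r.grab_frame("scene");X=cloud("scene",d);z=X[...,2]
np.save("s3.npy",d)
cv2.imwrite("pics/s3.png",cv2.resize(t[190:290,60:180],None,fx=6,fy=6,interpolation=cv2.INTER_CUBIC))
```

```text
t 4.78 p [ 0.379  -0.3139  0.0131] a -104.6 q [-0.6917 -0.0224 -0.3597  1.2335  0.      2.7045] w 25.3 F [ 0.1577 -0.883  -0.9803]
slide [ 0.008  0.014 -0.002] rot [-0. -0. -0.] | mm 2 deg 0.1
```

View pics/s3.png

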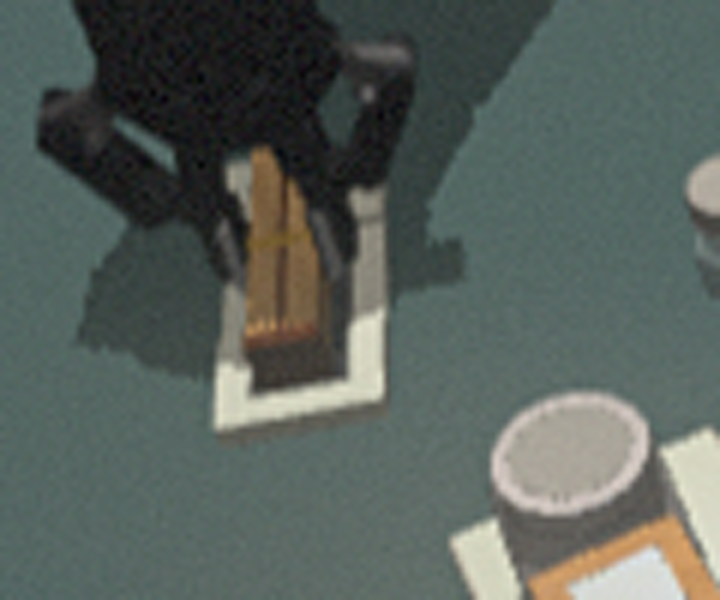

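The clamp is inside the recess outline, with its dark jaw at (285,360). I'm lowering the last 2 mm and releasing, then lifting and looking.

carry_out(steps=[{"slide": [0.005, 0.01, 0], "delta_rot": [0, 0, 0], "jaw": 10}, {"slide": [0.005, 0.015, 0], "delta_rot": [0, 0, 0], "jaw": 10}, {"slide": [0.005, 0.015, 0], "delta_rot": [0, 0, 0], "jaw": 45}, {"slide": [0.005, 0.01, 0], "delta_rot": [0, 0, 0], "jaw": 45}, {"slide": [0.005, 0.005, 0], "delta_rot": [0, 0, 0], "jaw": 45}])

```text
time_s: 5.25
eef_pos: [0.3782, -0.3137, 0.0125]
ee_rot: [[-0.968, 0.0, -0.252], [0.252, -0.0, -0.968], [-0.0, -1.0, 0.0]]
ft_force: [-0.5, 0.8, 0.1]
width: 0.525
```

carry_out(steps=[{"slide": [0, 0, 0], "delta_rot": [0, 0, 0], "jaw": 45}, {"slide": [0, 0, 0], "delta_rot": [0, 0, 0], "jaw": 45}, {"slide": [0, -0.1, 0], "delta_rot": [0, 0, 0], "jaw": 45}, {"slide": [0, -0.35, 0], "delta_rot": [0, 0, 0], "jaw": 45}, {"slide": [0, -0.6, 0], "delta_rot": [0, 0, 0], "jaw": 85}])

```text
time_s: 5.67
eef_pos: [0.3772, -0.3128, 0.1021]
ee_rot: [[-0.968, -0.003, -0.252], [0.252, 0.002, -0.968], [0.003, -1.0, -0.001]]
ft_force: [0.1, -1.0, 0.3]
width: 0.654
```

Run:
```python
from plan import *
plan()
t=cv2.imread("t2raw.png");d=np.load("t2.npy");X=cloud("top",d);z=X[...,2]
# split box / tin tops at z~.078 via components after erosion
roi=np.zeros(z.shape,np.uint8);roi[140:225,350:412]=1
m=(roi&(z>.07)&(z<.086)).astype(np.uint8)
m=cv2.morphologyEx(m,cv2.MORPH_OPEN,np.ones((3,3)))
n,l,st,c=cv2.connectedComponentsWithStats(m)
for i in range(1,n):
    if st[i][4]<80: continue
    P=X[l==i]; print(st[i],rect(P),"circ",cv2.minEnclosingCircle((P[:,:2]*1000).astype(np.float32)), P.mean(0))
# colour: box orange
hsv=cv2.cvtColor(t,cv2.COLOR_BGR2HSV)
o=((hsv[...,1]>90)&(hsv[...,0]<22)&(hsv[...,2]>150)&(roi>0)).astype(np.uint8)
P=cast("top",np.argwhere(o)[:,::-1],.078);print("box colour",rect(P))
```

```text
t 5.67 p [ 0.3772 -0.3128  0.1021] a -104.6 q [-0.6924 -0.0628 -0.2245  1.4125 -0.      2.7038] w 55.9 F [ 0.1278 -0.9793  0.2751]
[381 157  21  21 392] (array([ 0.6422, -0.2603]), (50.8, 50.5), -88.03649699687958) circ ((642.5973510742188, -260.3887634277344), 33.31279754638672) [ 0.6416 -0.2595  0.0781]
[382 183  20  20 328] (array([ 0.5753, -0.2579]), (49.4, 49.0), 89.55943298339844) circ ((575.2720947265625, -257.9529113769531), 26.11751365661621) [ 0.575  -0.2577  0.0782]
box colour (array([ 0.6403, -0.2594]), (50.6, 49.0), -86.75013494491577)
```

Run:
```python
from plan import *
plan((.50,-.29,.17,-88),(.6415,-.26,.13,-88),(.6415,-.26,.053,-88))
t,d=r.grab_frame("top");X=cloud("top",d);z=X[...,2]
hsv=cv2.cvtColor(t,cv2.COLOR_BGR2HSV)
o=((hsv[...,1]>80)&(hsv[...,0]<25)&(hsv[...,2]>90)).astype(np.uint8);o[:235]=0;o[305:]=0;o[:,:380]=0;o[:,430:]=0
print(o.sum(),"z",np.median(z[o>0]),rect(cast("top",np.argwhere(o)[:,::-1],.03)))
```

```text
t 5.67 p [ 0.3772 -0.3128  0.1021] a -104.6 q [-0.6924 -0.0628 -0.2245  1.4125 -0.      2.7038] w 55.9 F [ 0.1278 -0.9793  0.2751]
slide [-0.753 -0.454 -0.354] rot [ 0.001 -0.092  0.001] | mm 142 deg 16.6
slide [-0.95   0.267 -0.167] rot [0. 0. 0.] | mm 150 deg 0.0
slide [0.    0.513 0.   ] rot [0. 0. 0.] | mm 77 deg 0.0
293 z 0.029966996778407303 (array([ 0.3769, -0.3135]), (108.9, 25.8), -14.423095703125)
```

The clamp measures top z .030, centre within 1.5 mm of its nest and yaw -14.4°, so it is seated. Next is the box.

carry_out(steps=[{"slide": [-0.2, -0.3, -0.1], "delta_rot": [0, -0.03, 0], "jaw": 85}, {"slide": [-0.4, -0.454, -0.2], "delta_rot": [0, -0.06, 0], "jaw": 85}, {"slide": [-0.65, -0.454, -0.3], "delta_rot": [0, -0.092, 0], "jaw": 85}, {"slide": [-0.753, -0.454, -0.354], "delta_rot": [0, -0.092, 0], "jaw": 85}, {"slide": [-0.753, -0.454, -0.354], "delta_rot": [0, -0.092, 0], "jaw": 85}])

```text
time_s: 6.13
eef_pos: [0.5051, -0.2898, 0.1703]
ee_rot: [[-0.999, 0.002, 0.038], [-0.038, -0.0, -0.999], [-0.002, -1.0, 0.0]]
ft_force: [0.7, -0.1, -0.3]
width: 0.996
```

carry_out(steps=[{"slide": [-0.25, 0, -0.04], "delta_rot": [0, 0, 0], "jaw": 85}, {"slide": [-0.5, 0.05, -0.08], "delta_rot": [0, 0, 0], "jaw": 85}, {"slide": [-0.75, 0.15, -0.13], "delta_rot": [0, 0, 0], "jaw": 85}, {"slide": [-0.95, 0.25, -0.167], "delta_rot": [0, 0, 0], "jaw": 85}, {"slide": [-0.95, 0.267, -0.167], "delta_rot": [0, 0, 0], "jaw": 85}])

```text
time_s: 6.55
eef_pos: [0.6453, -0.2586, 0.1245]
ee_rot: [[-0.999, -0.004, 0.037], [-0.037, 0.003, -0.999], [0.004, -1.0, -0.003]]
ft_force: [0.1, -0.8, -1.3]
width: 0.992
```

Run:
```python
from plan import *
t,d=r.grab_frame("scene")
plan((.6415,-.26,.053,-88))
```

```text
t 6.6 p [ 0.6432 -0.2593  0.1256] a -87.9 q [-0.3833  0.4324  0.3888  1.5329  0.0001  2.7219] w 85.0 F [-0.3897 -0.0995 -0.6358]
slide [0.009 0.484 0.005] rot [0.001 0.    0.002] | mm 73 deg 0.3
```

carry_out(steps=[{"slide": [0.005, 0.12, 0], "delta_rot": [0, 0, 0], "jaw": 85}, {"slide": [0.005, 0.25, 0], "delta_rot": [0, 0, 0], "jaw": 85}, {"slide": [0.005, 0.37, 0], "delta_rot": [0, 0, 0], "jaw": 85}, {"slide": [0.005, 0.46, 0], "delta_rot": [0, 0, 0], "jaw": 85}, {"slide": [0.005, 0.484, 0], "delta_rot": [0, 0, 0], "jaw": 80}])

```text
time_s: 7.02
eef_pos: [0.6398, -0.261, 0.0558]
ee_rot: [[-0.999, -0.003, 0.033], [-0.033, 0.001, -0.999], [0.003, -1.0, -0.001]]
ft_force: [-1.0, 0.4, 0.4]
width: 0.939
```

carry_out(steps=[{"slide": [0, 0, 0], "delta_rot": [0, 0, 0], "jaw": 65}, {"slide": [0, 0, 0], "delta_rot": [0, 0, 0], "jaw": 55}, {"slide": [0, 0, 0], "delta_rot": [0, 0, 0], "jaw": 48}, {"slide": [0, 0, 0], "delta_rot": [0, 0, 0], "jaw": 40}, {"slide": [0, 0, 0], "delta_rot": [0, 0, 0], "jaw": 35}])

```text
time_s: 7.43
eef_pos: [0.6422, -0.2613, 0.0597]
ee_rot: [[-0.999, 0.002, 0.034], [-0.034, -0.001, -0.999], [-0.002, -1.0, 0.001]]
ft_force: [-2.1, 0.2, 6.4]
width: 0.577
```

carry_out(steps=[{"slide": [0, 0, 0], "delta_rot": [0, 0, 0], "jaw": 35}, {"slide": [0, 0, 0], "delta_rot": [0, 0, 0], "jaw": 35}, {"slide": [0, 0, 0], "delta_rot": [0, 0, 0], "jaw": 35}, {"slide": [0, -0.02, 0], "delta_rot": [0, 0, 0], "jaw": 35}, {"slide": [0, -0.04, 0], "delta_rot": [0, 0, 0], "jaw": 35}])

```text
time_s: 7.85
eef_pos: [0.6417, -0.2608, 0.0642]
ee_rot: [[-0.999, 0.0, 0.034], [-0.034, -0.0, -0.999], [-0.0, -1.0, 0.0]]
ft_force: [0.1, -0.1, -1.2]
width: 0.579
```

Run:
```python
from plan import *
plan((.6415,-.26,.125,-88),(.61,-.12,.125,-74),(.5615,.0185,.10,-61.2),(.5615,.0185,.019,-61.2))
```

```text
t 7.85 p [ 0.6417 -0.2608  0.0642] a -88.0 q [-0.3861  0.4292  0.2663  1.4077  0.      2.7211] w 49.4 F [ 0.118  -0.081  -1.1623]
slide [ 0.001 -0.405 -0.005] rot [-0. -0. -0.] | mm 61 deg 0.0
slide [ 0.177  0.    -0.94 ] rot [ 0.    -0.078  0.   ] | mm 144 deg 14.0
slide [ 0.056  0.167 -0.977] rot [ 0.    -0.071  0.   ] | mm 149 deg 12.8
slide [0.   0.54 0.  ] rot [0. 0. 0.] | mm 81 deg 0.0
```

carry_out(steps=[{"slide": [0, -0.06, 0], "delta_rot": [0, 0, 0], "jaw": 35}, {"slide": [0, -0.15, 0], "delta_rot": [0, 0, 0], "jaw": 35}, {"slide": [0, -0.26, 0], "delta_rot": [0, 0, 0], "jaw": 35}, {"slide": [0, -0.36, 0], "delta_rot": [0, 0, 0], "jaw": 35}, {"slide": [0, -0.405, 0], "delta_rot": [0, 0, 0], "jaw": 35}])

```text
time_s: 8.27
eef_pos: [0.6424, -0.2611, 0.1275]
ee_rot: [[-0.999, 0.003, 0.034], [-0.034, -0.001, -0.999], [-0.003, -1.0, 0.001]]
ft_force: [0.5, -0.2, -0.2]
width: 0.578
```

carry_out(steps=[{"slide": [0.03, 0, -0.15], "delta_rot": [0, -0.01, 0], "jaw": 35}, {"slide": [0.07, 0, -0.38], "delta_rot": [0, -0.025, 0], "jaw": 35}, {"slide": [0.11, 0, -0.62], "delta_rot": [0, -0.045, 0], "jaw": 35}, {"slide": [0.15, 0, -0.82], "delta_rot": [0, -0.065, 0], "jaw": 35}, {"slide": [0.177, 0, -0.94], "delta_rot": [0, -0.078, 0], "jaw": 35}])

```text
time_s: 8.68
eef_pos: [0.6095, -0.1181, 0.1247]
ee_rot: [[-0.96, -0.0, 0.281], [-0.281, 0.001, -0.96], [0.0, -1.0, -0.001]]
ft_force: [-0.2, -0.3, -0.5]
width: 0.583
```

carry_out(steps=[{"slide": [0.01, 0, -0.17], "delta_rot": [0, -0.015, 0], "jaw": 35}, {"slide": [0.02, 0.03, -0.42], "delta_rot": [0, -0.035, 0], "jaw": 35}, {"slide": [0.035, 0.08, -0.67], "delta_rot": [0, -0.055, 0], "jaw": 35}, {"slide": [0.05, 0.14, -0.88], "delta_rot": [0, -0.071, 0], "jaw": 35}, {"slide": [0.056, 0.167, -0.977], "delta_rot": [0, -0.071, 0], "jaw": 35}])

```text
time_s: 9.1
eef_pos: [0.5601, 0.0207, 0.0987]
ee_rot: [[-0.874, -0.001, 0.486], [-0.486, 0.001, -0.874], [0.001, -1.0, -0.001]]
ft_force: [-0.2, 0.8, -0.5]
width: 0.574
```

Run:
```python
from plan import *
t,d=r.grab_frame("scene");t,d=r.grab_frame("scene");plan((.5615,.0185,.03,-61.2))
cv2.imwrite("pics/s4.png",cv2.resize(t[130:290,200:360],None,fx=3.7,fy=3.7,interpolation=cv2.INTER_CUBIC))
```

```text
t 9.2 p [0.5608 0.0197 0.0989] a -61.1 q [ 0.0351  0.1047 -0.0602  1.407   0.0002  2.672 ] w 49.3 F [ 0.4211 -0.4705 -0.9285]
slide [-0.001  0.46   0.01 ] rot [0.    0.001 0.   ] | mm 69 deg 0.1
```

View pics/s4.png

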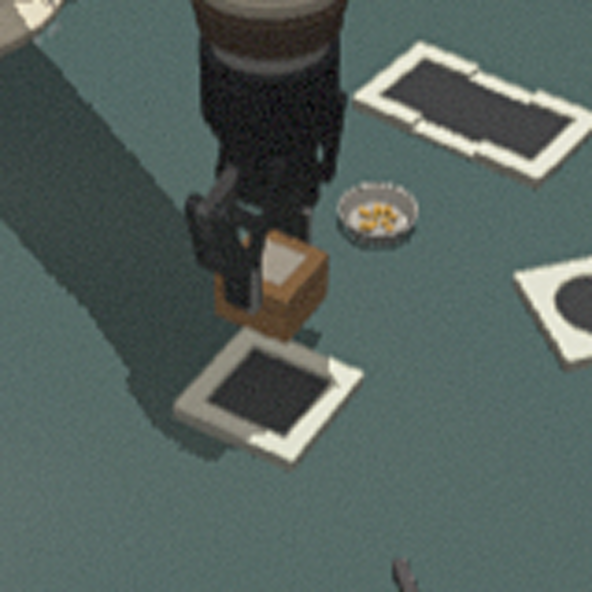

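Box held level at (272,285), above its nest at (270,395). Lowering.

carry_out(steps=[{"slide": [0, 0.1, 0], "delta_rot": [0, 0, 0], "jaw": 35}, {"slide": [0, 0.22, 0.005], "delta_rot": [0, 0, 0], "jaw": 35}, {"slide": [0, 0.33, 0.007], "delta_rot": [0, 0, 0], "jaw": 35}, {"slide": [0, 0.42, 0.007], "delta_rot": [0, 0, 0], "jaw": 35}, {"slide": [0, 0.46, 0.007], "delta_rot": [0, 0, 0], "jaw": 35}])

```text
time_s: 9.62
eef_pos: [0.562, 0.0156, 0.0288]
ee_rot: [[-0.877, -0.002, 0.48], [-0.48, -0.0, -0.877], [0.002, -1.0, -0.001]]
ft_force: [-0.9, 0.5, -1.0]
width: 0.575
```

carry_out(steps=[{"slide": [0, 0.01, 0], "delta_rot": [0, 0, 0], "jaw": 35}, {"slide": [0, 0.025, 0], "delta_rot": [0, 0, 0], "jaw": 35}, {"slide": [0, 0.035, 0], "delta_rot": [0, 0, 0], "jaw": 35}, {"slide": [0, 0.045, 0], "delta_rot": [0, 0, 0], "jaw": 35}, {"slide": [0, 0.045, 0], "delta_rot": [0, 0, 0], "jaw": 35}])

```text
time_s: 10.03
eef_pos: [0.5626, 0.0167, 0.0241]
ee_rot: [[-0.876, 0.001, 0.482], [-0.482, -0.0, -0.876], [-0.001, -1.0, 0.0]]
ft_force: [0.8, -0.1, -0.4]
width: 0.578
```

Run:
```python
from plan import *
t,d=r.grab_frame("scene");plan((.5615,.0185,.0215,-61.2))
X=cloud("scene",d);z=X[...,2]
hsv=cv2.cvtColor(t,cv2.COLOR_BGR2HSV)
m=(np.hypot(X[...,0]-.5615,X[...,1]-.0185)<.03)&(hsv[...,1]<60)&(hsv[...,2]>120)&(z<.08)
print("top z of box label",m.sum(),np.median(z[m]))
cv2.imwrite("pics/s5.png",cv2.resize(t[190:280,220:320],None,fx=5,fy=5,interpolation=cv2.INTER_CUBIC))
```

```text
t 10.08 p [0.5625 0.0168 0.0241] a -61.2 q [ 0.0298  0.1365 -0.1713  1.2624  0.      2.669 ] w 49.1 F [ 0.3133 -0.0185 -0.2802]
slide [ 0.     0.017 -0.013] rot [-0. -0. -0.] | mm 3 deg 0.0
top z of box label 77 0.04086780166896781
```

View pics/s5.png

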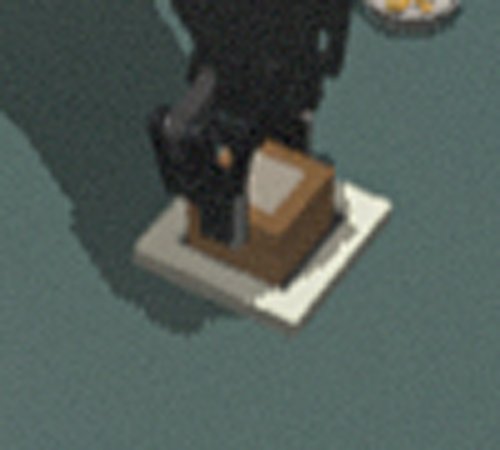

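The box is inside the recess, with its top at (290,190) and z about .041, about level with seated. I'm lowering the last 2 mm and releasing.

carry_out(steps=[{"slide": [0, 0.008, -0.008], "delta_rot": [0, 0, 0], "jaw": 35}, {"slide": [0, 0.015, -0.008], "delta_rot": [0, 0, 0], "jaw": 35}, {"slide": [0, 0.018, -0.008], "delta_rot": [0, 0, 0], "jaw": 35}, {"slide": [0, 0.018, -0.008], "delta_rot": [0, 0, 0], "jaw": 60}, {"slide": [0, 0.015, -0.008], "delta_rot": [0, 0, 0], "jaw": 80}])

```text
time_s: 10.5
eef_pos: [0.562, 0.018, 0.022]
ee_rot: [[-0.876, 0.001, 0.482], [-0.482, 0.0, -0.876], [-0.001, -1.0, 0.0]]
ft_force: [-0.7, -0.2, -0.7]
width: 0.821
```

carry_out(steps=[{"slide": [0, 0, 0], "delta_rot": [0, 0, 0], "jaw": 80}, {"slide": [0, 0, 0], "delta_rot": [0, 0, 0], "jaw": 80}, {"slide": [0, -0.1, 0], "delta_rot": [0, 0, 0], "jaw": 85}, {"slide": [0, -0.35, 0], "delta_rot": [0, 0, 0], "jaw": 85}, {"slide": [0, -0.6, 0], "delta_rot": [0, 0, 0], "jaw": 85}])

```text
time_s: 10.92
eef_pos: [0.5604, 0.0179, 0.1108]
ee_rot: [[-0.876, -0.004, 0.482], [-0.482, -0.0, -0.876], [0.004, -1.0, -0.002]]
ft_force: [1.3, 0.6, -0.1]
width: 0.993
```

```bash
cat >> h.py <<'E'
def chk(name,cx,cy,z0,n="top"):
    "top surface at height z0 near (cx,cy)"
    t,d=r.grab_frame(n);X=cloud(n,d);m=(np.hypot(X[...,0]-cx,X[...,1]-cy)<.09)&(abs(X[...,2]-z0)<.006)
    m=cv2.morphologyEx(m.astype(np.uint8),cv2.MORPH_OPEN,np.ones((3,3)))>0
    print(name,m.sum(),"z",np.median(X[m][:,2]),rect(X[m]),"mean",X[m].mean(0)[:2]);return t,d
E
python3 - <<'E'
from plan import *
plan((.57,-.12,.12,-75),(.5753,-.258,.12,-88),(.5753,-.258,.056,-88))
t,d=r.grab_frame("scene");X=cloud("scene",d)
m=(np.hypot(X[...,0]-.56,X[...,1]-.0185)<.05)&(abs(X[...,2]-.042)<.004)
print("box top",m.sum(),np.median(X[m][:,2]),rect(X[m]))
E
```

```text
t 10.92 p [0.5604 0.0179 0.1108] a -61.2 q [ 0.0319  0.1041 -0.038   1.4327  0.      2.6709] w 84.8 F [ 1.3023  0.5597 -0.1203]
slide [ 0.387 -0.061  0.837] rot [0.    0.077 0.001] | mm 139 deg 13.8
slide [0.204 0.    0.898] rot [0.    0.072 0.   ] | mm 138 deg 13.0
slide [0.    0.427 0.   ] rot [0. 0. 0.] | mm 64 deg 0.0
box top 339 0.04031910229945401 (array([0.5661, 0.0169]), (52.7, 50.9), -60.36124801635742)
```

Run:
```python
from plan import *
plan((.57,-.12,.12,-61.2),(.5753,-.258,.12,-61.2),(.5753,-.258,.056,-61.2))
```

```text
t 10.97 p [0.5637 0.018  0.1201] a -61.2 q [ 0.0319  0.0987 -0.0258  1.4385  0.      2.6709] w 84.9 F [-0.2071 -0.3196  6.774 ]
slide [0.406 0.001 0.826] rot [-0.001 -0.    -0.002] | mm 138 deg 0.4
slide [0.412 0.    0.823] rot [0. 0. 0.] | mm 138 deg 0.0
slide [0.    0.427 0.   ] rot [0. 0. 0.] | mm 64 deg 0.0
```

carry_out(steps=[{"slide": [0.08, 0, 0.16], "delta_rot": [0, 0, 0], "jaw": 85}, {"slide": [0.19, 0, 0.38], "delta_rot": [0, 0, 0], "jaw": 85}, {"slide": [0.3, 0, 0.6], "delta_rot": [0, 0, 0], "jaw": 85}, {"slide": [0.38, -0.03, 0.76], "delta_rot": [0, 0, 0], "jaw": 85}, {"slide": [0.4, -0.05, 0.826], "delta_rot": [0, 0, 0], "jaw": 85}])

```text
time_s: 11.38
eef_pos: [0.5685, -0.1227, 0.1187]
ee_rot: [[-0.878, -0.0, 0.479], [-0.479, -0.001, -0.878], [0.001, -1.0, 0.0]]
ft_force: [-0.2, 0.4, 1.1]
width: 0.994
```

carry_out(steps=[{"slide": [0.08, 0, 0.16], "delta_rot": [0, 0, 0], "jaw": 85}, {"slide": [0.19, 0, 0.38], "delta_rot": [0, 0, 0], "jaw": 85}, {"slide": [0.3, 0, 0.6], "delta_rot": [0, 0, 0], "jaw": 85}, {"slide": [0.39, 0, 0.78], "delta_rot": [0, 0, 0], "jaw": 85}, {"slide": [0.412, 0, 0.823], "delta_rot": [0, 0, 0], "jaw": 85}])

```text
time_s: 11.8
eef_pos: [0.574, -0.261, 0.1183]
ee_rot: [[-0.878, -0.0, 0.479], [-0.479, -0.001, -0.878], [0.0, -1.0, 0.0]]
ft_force: [0.7, 1.9, -1.1]
width: 0.994
```

Run:
```python
from plan import *
t,d=chk("box",.5615,.0185,.042)
t,d=r.grab_frame("scene")
plan((.5753,-.258,.056,-61.2))
```

```text
box 349 z 0.0420990458343558 (array([0.5626, 0.0161]), (50.3, 50.0), 28.508955001831055) mean [0.5626 0.0154]
t 11.9 p [ 0.574  -0.2585  0.1183] a -61.3 q [-0.4232  0.2652  0.1614  1.4678  0.0002  2.218 ] w 85.2 F [ 0.0286 -0.1316  0.0762]
slide [-0.009  0.415  0.002] rot [ 0.    -0.001  0.   ] | mm 62 deg 0.1
```

The box sits in its nest (z .042, about 2.5 mm off centre, yaw 28.5 against 28.7). Now gripping the tin.

carry_out(steps=[{"slide": [-0.005, 0.1, 0], "delta_rot": [0, 0, 0], "jaw": 85}, {"slide": [-0.009, 0.22, 0], "delta_rot": [0, 0, 0], "jaw": 85}, {"slide": [-0.009, 0.32, 0], "delta_rot": [0, 0, 0], "jaw": 85}, {"slide": [-0.009, 0.39, 0], "delta_rot": [0, 0, 0], "jaw": 85}, {"slide": [-0.009, 0.415, 0], "delta_rot": [0, 0, 0], "jaw": 80}])

```text
time_s: 12.32
eef_pos: [0.5747, -0.255, 0.0548]
ee_rot: [[-0.876, -0.002, 0.483], [-0.483, 0.001, -0.876], [0.001, -1.0, -0.002]]
ft_force: [-0.1, 0.2, 0.0]
width: 0.938
```

carry_out(steps=[{"slide": [0, 0, 0], "delta_rot": [0, 0, 0], "jaw": 65}, {"slide": [0, 0, 0], "delta_rot": [0, 0, 0], "jaw": 57}, {"slide": [0, 0, 0], "delta_rot": [0, 0, 0], "jaw": 50}, {"slide": [0, 0, 0], "delta_rot": [0, 0, 0], "jaw": 40}, {"slide": [0, 0, 0], "delta_rot": [0, 0, 0], "jaw": 35}], grip_force=35)

```text
time_s: 12.73
eef_pos: [0.576, -0.2569, 0.0581]
ee_rot: [[-0.876, 0.002, 0.482], [-0.482, -0.0, -0.876], [-0.002, -1.0, 0.001]]
ft_force: [-0.1, 3.1, 6.8]
width: 0.591
```

carry_out(steps=[{"slide": [0, 0, 0], "delta_rot": [0, 0, 0], "jaw": 35}, {"slide": [0, 0, 0], "delta_rot": [0, 0, 0], "jaw": 35}, {"slide": [0, 0, 0], "delta_rot": [0, 0, 0], "jaw": 35}, {"slide": [0, -0.02, 0], "delta_rot": [0, 0, 0], "jaw": 35}, {"slide": [0, -0.04, 0], "delta_rot": [0, 0, 0], "jaw": 35}])

```text
time_s: 13.15
eef_pos: [0.5751, -0.257, 0.0628]
ee_rot: [[-0.876, -0.0, 0.481], [-0.481, -0.0, -0.876], [0.0, -1.0, -0.0]]
ft_force: [-0.4, -0.6, -0.1]
width: 0.593
```

Run:
```python
from plan import *
plan((.5753,-.258,.125,-61.2),(.60,-.13,.125,-55),(.62,.0,.125,-48),(.62,.13,.125,-42),(.601,.252,.10,-42),(.601,.252,.028,-42))
```

```text
t 13.15 p [ 0.5751 -0.257   0.0628] a -61.2 q [-0.4202  0.2773  0.0691  1.3628 -0.0002  2.2191] w 50.6 F [-0.3949 -0.6209 -0.1207]
slide [ 0.002 -0.415  0.006] rot [ 0. -0.  0.] | mm 62 deg 0.0
slide [-0.555  0.    -0.668] rot [ 0.    -0.034  0.   ] | mm 130 deg 6.2
slide [-0.606  0.    -0.633] rot [ 0.    -0.039  0.   ] | mm 132 deg 7.0
slide [-0.58   0.    -0.644] rot [ 0.    -0.033  0.   ] | mm 130 deg 6.0
slide [-0.52   0.167 -0.638] rot [0. 0. 0.] | mm 126 deg 0.0
slide [0.   0.48 0.  ] rot [0. 0. 0.] | mm 72 deg 0.0
```

carry_out(steps=[{"slide": [0, -0.06, 0], "delta_rot": [0, 0, 0], "jaw": 35}, {"slide": [0, -0.15, 0], "delta_rot": [0, 0, 0], "jaw": 35}, {"slide": [0, -0.26, 0], "delta_rot": [0, 0, 0], "jaw": 35}, {"slide": [0, -0.36, 0], "delta_rot": [0, 0, 0], "jaw": 35}, {"slide": [0, -0.415, 0], "delta_rot": [0, 0, 0], "jaw": 35}])

```text
time_s: 13.57
eef_pos: [0.5757, -0.2573, 0.1275]
ee_rot: [[-0.876, 0.002, 0.481], [-0.481, -0.001, -0.876], [-0.001, -1.0, 0.002]]
ft_force: [0.1, -0.2, -0.9]
width: 0.597
```

carry_out(steps=[{"slide": [-0.09, 0, -0.1], "delta_rot": [0, -0.007, 0], "jaw": 35}, {"slide": [-0.22, 0, -0.26], "delta_rot": [0, -0.015, 0], "jaw": 35}, {"slide": [-0.36, 0, -0.43], "delta_rot": [0, -0.024, 0], "jaw": 35}, {"slide": [-0.48, 0, -0.58], "delta_rot": [0, -0.03, 0], "jaw": 35}, {"slide": [-0.555, 0, -0.668], "delta_rot": [0, -0.034, 0], "jaw": 35}])

```text
time_s: 13.98
eef_pos: [0.6002, -0.1265, 0.1251]
ee_rot: [[-0.819, -0.0, 0.574], [-0.574, 0.001, -0.819], [-0.0, -1.0, -0.0]]
ft_force: [-0.3, -0.3, -1.3]
width: 0.595
```

carry_out(steps=[{"slide": [-0.1, 0, -0.1], "delta_rot": [0, -0.007, 0], "jaw": 35}, {"slide": [-0.23, 0, -0.24], "delta_rot": [0, -0.015, 0], "jaw": 35}, {"slide": [-0.37, 0, -0.39], "delta_rot": [0, -0.024, 0], "jaw": 35}, {"slide": [-0.51, 0, -0.53], "delta_rot": [0, -0.033, 0], "jaw": 35}, {"slide": [-0.606, 0, -0.633], "delta_rot": [0, -0.039, 0], "jaw": 35}])

```text
time_s: 14.4
eef_pos: [0.6203, 0.0031, 0.125]
ee_rot: [[-0.742, -0.0, 0.67], [-0.67, 0.0, -0.742], [-0.0, -1.0, -0.0]]
ft_force: [0.2, 0.6, -0.5]
width: 0.597
```

carry_out(steps=[{"slide": [-0.1, 0, -0.11], "delta_rot": [0, -0.007, 0], "jaw": 35}, {"slide": [-0.23, 0, -0.255], "delta_rot": [0, -0.014, 0], "jaw": 35}, {"slide": [-0.36, 0, -0.4], "delta_rot": [0, -0.021, 0], "jaw": 35}, {"slide": [-0.49, 0, -0.54], "delta_rot": [0, -0.028, 0], "jaw": 35}, {"slide": [-0.58, 0, -0.644], "delta_rot": [0, -0.033, 0], "jaw": 35}])

```text
time_s: 14.82
eef_pos: [0.6202, 0.133, 0.125]
ee_rot: [[-0.669, -0.0, 0.743], [-0.743, 0.0, -0.669], [-0.0, -1.0, -0.0]]
ft_force: [0.2, -0.0, -0.7]
width: 0.592
```

carry_out(steps=[{"slide": [-0.11, 0.02, -0.13], "delta_rot": [0, 0, 0], "jaw": 35}, {"slide": [-0.24, 0.06, -0.29], "delta_rot": [0, 0, 0], "jaw": 35}, {"slide": [-0.38, 0.11, -0.46], "delta_rot": [0, 0, 0], "jaw": 35}, {"slide": [-0.48, 0.15, -0.59], "delta_rot": [0, 0, 0], "jaw": 35}, {"slide": [-0.52, 0.167, -0.638], "delta_rot": [0, 0, 0], "jaw": 35}])

```text
time_s: 15.23
eef_pos: [0.6005, 0.2559, 0.0988]
ee_rot: [[-0.669, -0.002, 0.743], [-0.743, 0.0, -0.669], [0.001, -1.0, -0.001]]
ft_force: [-0.2, 0.8, -1.7]
width: 0.595
```

Run:
```python
from plan import *
t,d=r.grab_frame("scene");t,d=r.grab_frame("scene");plan((.601,.252,.028,-42))
cv2.imwrite("pics/s6.png",cv2.resize(t[130:260,300:460],None,fx=3.7,fy=3.7,interpolation=cv2.INTER_CUBIC))
t,d=chk("case",.608,-.258,.042)
plan()
```

```text
t 15.33 p [0.601  0.2542 0.0992] a -42.0 q [ 0.4001  0.3244  0.1977  1.4455 -0.      2.7038] w 50.8 F [-0.2046 -0.3599  0.0764]
slide [0.01  0.474 0.01 ] rot [0. 0. 0.] | mm 71 deg 0.1
case 1086 z 0.042167332953473344 (array([ 0.6097, -0.2588]), (130.5, 59.2), -2.4223098754882812) mean [ 0.6087 -0.2584]
t 15.38 p [0.6015 0.253  0.0997] a -42.1 q [ 0.3982  0.3237  0.198   1.4457 -0.0004  2.7032] w 50.9 F [-0.9883 -0.1909 -0.6962]
```

View pics/s6.png

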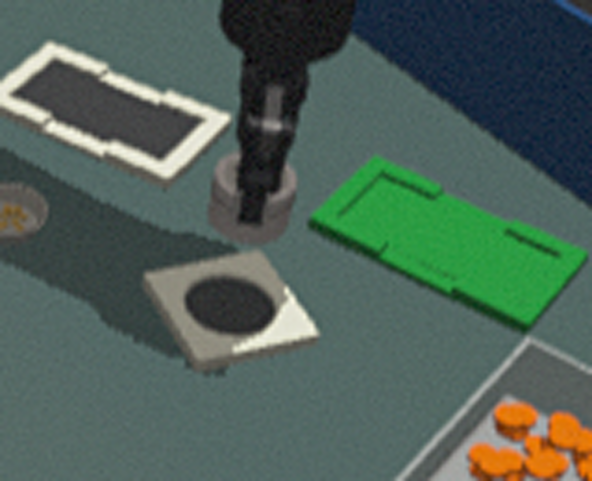

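Tin held level at (252,195), above its round recess at (230,303). Lowering.

carry_out(steps=[{"slide": [0, 0.1, 0], "delta_rot": [0, 0, 0], "jaw": 35}, {"slide": [0, 0.22, 0], "delta_rot": [0, 0, 0], "jaw": 35}, {"slide": [0, 0.33, 0], "delta_rot": [0, 0, 0], "jaw": 35}, {"slide": [0, 0.42, 0], "delta_rot": [0, 0, 0], "jaw": 35}, {"slide": [0, 0.46, 0], "delta_rot": [0, 0, 0], "jaw": 35}])

```text
time_s: 15.8
eef_pos: [0.6014, 0.2512, 0.0291]
ee_rot: [[-0.672, -0.002, 0.741], [-0.741, -0.001, -0.672], [0.002, -1.0, -0.001]]
ft_force: [-0.5, -1.0, -1.6]
width: 0.597
```

carry_out(steps=[{"slide": [0, 0.015, 0], "delta_rot": [0, 0, 0], "jaw": 35}, {"slide": [0, 0.03, 0], "delta_rot": [0, 0, 0], "jaw": 35}, {"slide": [0, 0.045, 0], "delta_rot": [0, 0, 0], "jaw": 35}, {"slide": [0, 0.055, 0], "delta_rot": [0, 0, 0], "jaw": 35}, {"slide": [0, 0.055, 0], "delta_rot": [0, 0, 0], "jaw": 35}])

```text
time_s: 16.22
eef_pos: [0.6019, 0.253, 0.023]
ee_rot: [[-0.671, 0.001, 0.742], [-0.742, 0.0, -0.671], [-0.001, -1.0, 0.0]]
ft_force: [-0.4, 0.3, -0.9]
width: 0.595
```

Run:
```python
from plan import *
t,d=r.grab_frame("scene");plan((.601,.252,.0208,-42))
cv2.imwrite("pics/s7.png",cv2.resize(t[160:240,320:410],None,fx=5,fy=5,interpolation=cv2.INTER_CUBIC))
```

```text
t 16.27 p [0.6019 0.2531 0.0231] a -42.1 q [ 0.398   0.3469  0.0787  1.3019 -0.      2.704 ] w 50.4 F [ 0.276   1.3182 -1.5332]
slide [0.009 0.015 0.   ] rot [-0.    -0.001 -0.   ] | mm 3 deg 0.1
```

View pics/s7.png

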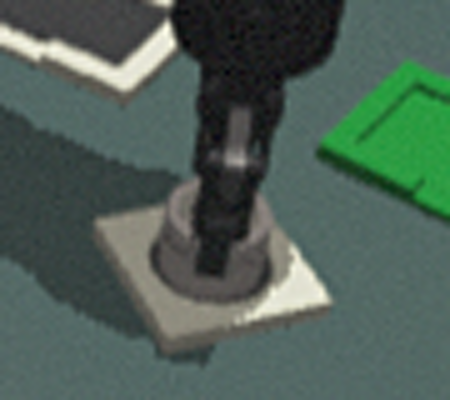

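The tin is inside the round recess at (212,265). I'm lowering the last 2 mm and releasing.

carry_out(steps=[{"slide": [0.005, 0.008, 0], "delta_rot": [0, 0, 0], "jaw": 35}, {"slide": [0.005, 0.015, 0], "delta_rot": [0, 0, 0], "jaw": 35}, {"slide": [0.005, 0.016, 0], "delta_rot": [0, 0, 0], "jaw": 35}, {"slide": [0.005, 0.016, 0], "delta_rot": [0, 0, 0], "jaw": 60}, {"slide": [0.005, 0.013, 0], "delta_rot": [0, 0, 0], "jaw": 80}])

```text
time_s: 16.68
eef_pos: [0.6013, 0.2525, 0.021]
ee_rot: [[-0.671, 0.001, 0.742], [-0.742, 0.0, -0.671], [-0.001, -1.0, 0.0]]
ft_force: [0.5, 0.1, -0.1]
width: 0.826
```

carry_out(steps=[{"slide": [0, 0, 0], "delta_rot": [0, 0, 0], "jaw": 80}, {"slide": [0, 0, 0], "delta_rot": [0, 0, 0], "jaw": 80}, {"slide": [0, -0.1, 0], "delta_rot": [0, 0, 0], "jaw": 85}, {"slide": [0, -0.35, 0], "delta_rot": [0, 0, 0], "jaw": 85}, {"slide": [0, -0.6, 0], "delta_rot": [0, 0, 0], "jaw": 85}])

```text
time_s: 17.1
eef_pos: [0.6, 0.2519, 0.1098]
ee_rot: [[-0.671, -0.004, 0.742], [-0.742, -0.002, -0.671], [0.004, -1.0, -0.002]]
ft_force: [0.9, 0.6, -0.3]
width: 0.995
```

Run:
```python
from plan import *
t,d=r.grab_frame("scene");t,d=r.grab_frame("scene");t,d=r.grab_frame("scene")
X=cloud("scene",d)
m=(np.hypot(X[...,0]-.601,X[...,1]-.252)<.05)&(abs(X[...,2]-.041)<.005)
print("tin top",m.sum(),np.median(X[m][:,2]),rect(X[m]))
plan((.62,.13,.12,-18),(.63,.0,.12,8),(.62,-.13,.12,34),(.6092,-.2585,.12,60),(.6092,-.2585,.09,87.5),(.6092,-.2585,.03,87.5))
```

```text
tin top 255 0.040298751298676126 (array([0.6021, 0.2526]), (53.2, 49.5), -31.49273681640625)
t 17.25 p [0.6029 0.2531 0.1145] a -42.1 q [0.3974 0.318  0.2193 1.4658 0.     2.7035] w 84.9 F [ 0.3951  0.1383 -0.8623]
slide [ 0.532 -0.038  0.635] rot [-0.001 -0.134 -0.002] | mm 124 deg 24.1
slide [0.804 0.    0.331] rot [ 0.    -0.144  0.   ] | mm 130 deg 26.0
slide [ 0.849  0.    -0.187] rot [ 0.    -0.144  0.   ] | mm 130 deg 26.0
slide [ 0.67   0.    -0.539] rot [ 0.    -0.144  0.   ] | mm 129 deg 26.0
slide [0.  0.2 0. ] rot [ 0.    -0.153  0.   ] | mm 30 deg 27.5
slide [0.  0.4 0. ] rot [0. 0. 0.] | mm 60 deg 0.0
```

Tin seated: top z .040, centre (.602,.2525). Going to the case with the wrist turned round, to stay inside joint 6's range.

carry_out(steps=[{"slide": [0.1, -0.03, 0.12], "delta_rot": [0, -0.03, 0], "jaw": 85}, {"slide": [0.24, -0.04, 0.28], "delta_rot": [0, -0.065, 0], "jaw": 85}, {"slide": [0.39, -0.04, 0.46], "delta_rot": [0, -0.1, 0], "jaw": 85}, {"slide": [0.5, -0.04, 0.59], "delta_rot": [0, -0.13, 0], "jaw": 85}, {"slide": [0.532, -0.038, 0.635], "delta_rot": [0, -0.134, 0], "jaw": 85}])

```text
time_s: 17.67
eef_pos: [0.6182, 0.1258, 0.1153]
ee_rot: [[-0.306, -0.001, 0.952], [-0.952, -0.001, -0.306], [0.001, -1.0, -0.001]]
ft_force: [0.6, 1.5, 0.5]
width: 0.999
```

carry_out(steps=[{"slide": [0.16, 0, 0.07], "delta_rot": [0, -0.03, 0], "jaw": 85}, {"slide": [0.36, 0, 0.15], "delta_rot": [0, -0.065, 0], "jaw": 85}, {"slide": [0.57, 0, 0.23], "delta_rot": [0, -0.1, 0], "jaw": 85}, {"slide": [0.75, 0, 0.31], "delta_rot": [0, -0.135, 0], "jaw": 85}, {"slide": [0.804, 0, 0.331], "delta_rot": [0, -0.144, 0], "jaw": 85}])

```text
time_s: 18.08
eef_pos: [0.6279, -0.0046, 0.115]
ee_rot: [[0.141, -0.002, 0.99], [-0.99, -0.001, 0.141], [0.001, -1.0, -0.002]]
ft_force: [-0.2, 0.7, 0.6]
width: 0.994
```

carry_out(steps=[{"slide": [0.17, 0, -0.04], "delta_rot": [0, -0.03, 0], "jaw": 85}, {"slide": [0.38, 0, -0.08], "delta_rot": [0, -0.065, 0], "jaw": 85}, {"slide": [0.6, 0, -0.13], "delta_rot": [0, -0.1, 0], "jaw": 85}, {"slide": [0.79, 0, -0.17], "delta_rot": [0, -0.135, 0], "jaw": 85}, {"slide": [0.849, 0, -0.187], "delta_rot": [0, -0.144, 0], "jaw": 85}])

```text
time_s: 18.5
eef_pos: [0.617, -0.1344, 0.1149]
ee_rot: [[0.56, -0.002, 0.829], [-0.829, -0.001, 0.56], [-0.001, -1.0, -0.002]]
ft_force: [0.4, 0.9, -0.7]
width: 0.997
```

carry_out(steps=[{"slide": [0.14, 0, -0.11], "delta_rot": [0, -0.03, 0], "jaw": 85}, {"slide": [0.32, 0, -0.26], "delta_rot": [0, -0.065, 0], "jaw": 85}, {"slide": [0.5, 0, -0.4], "delta_rot": [0, -0.1, 0], "jaw": 85}, {"slide": [0.63, 0, -0.51], "delta_rot": [0, -0.135, 0], "jaw": 85}, {"slide": [0.67, 0, -0.539], "delta_rot": [0, -0.144, 0], "jaw": 85}])

```text
time_s: 18.92
eef_pos: [0.6055, -0.2628, 0.1147]
ee_rot: [[0.866, -0.002, 0.501], [-0.501, -0.0, 0.866], [-0.001, -1.0, -0.001]]
ft_force: [-0.2, 1.7, 0.6]
width: 0.995
```

carry_out(steps=[{"slide": [0, 0.04, 0], "delta_rot": [0, -0.035, 0], "jaw": 85}, {"slide": [0, 0.1, 0], "delta_rot": [0, -0.07, 0], "jaw": 85}, {"slide": [0, 0.16, 0], "delta_rot": [0, -0.105, 0], "jaw": 85}, {"slide": [0, 0.2, 0], "delta_rot": [0, -0.14, 0], "jaw": 85}, {"slide": [0, 0.2, 0], "delta_rot": [0, -0.153, 0], "jaw": 85}])

```text
time_s: 19.33
eef_pos: [0.6056, -0.2589, 0.0832]
ee_rot: [[0.999, -0.004, 0.041], [-0.041, 0.002, 0.999], [-0.004, -1.0, 0.001]]
ft_force: [0.3, -0.2, 0.1]
width: 0.995
```

Run:
```python
from plan import *
t,d=chk("tin",.601,.252,.042)
t,d=r.grab_frame("scene");t,d=r.grab_frame("scene");plan((.6092,-.2585,.029,87.5))
cv2.imwrite("pics/s8.png",cv2.resize(t[170:350,80:260],None,fx=3,fy=3,interpolation=cv2.INTER_CUBIC))
```

```text
tin 306 z 0.04197599540180795 (array([0.6004, 0.2508]), (50.9, 49.1), -88.36959302425385) mean [0.6    0.2505]
t 19.48 p [ 0.6064 -0.2591  0.0853] a 87.2 q [-0.4038  0.3439  0.1956  1.424   0.     -0.355 ] w 84.8 F [-0.2155  0.0807 -0.178 ]
slide [0.019 0.375 0.005] rot [-0.    -0.002 -0.   ] | mm 56 deg 0.3
```

View pics/s8.png

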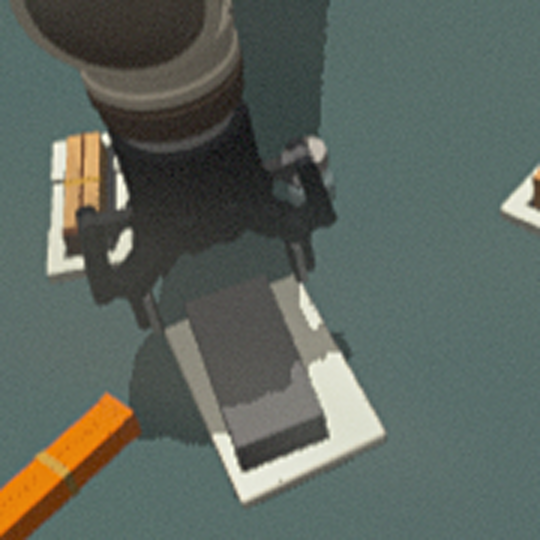

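The fingers straddle the case at (255,370), and the tin checks out (z .042). Descending and gripping.

carry_out(steps=[{"slide": [0.01, 0.1, 0], "delta_rot": [0, 0, 0], "jaw": 85}, {"slide": [0.019, 0.2, 0.003], "delta_rot": [0, 0, 0], "jaw": 85}, {"slide": [0.019, 0.3, 0.003], "delta_rot": [0, 0, 0], "jaw": 85}, {"slide": [0.019, 0.36, 0.003], "delta_rot": [0, 0, 0], "jaw": 85}, {"slide": [0.019, 0.375, 0.003], "delta_rot": [0, 0, 0], "jaw": 82}])

```text
time_s: 19.9
eef_pos: [0.6087, -0.2585, 0.028]
ee_rot: [[0.999, -0.003, 0.048], [-0.048, 0.001, 0.999], [-0.003, -1.0, 0.001]]
ft_force: [-0.6, 0.6, -0.1]
width: 0.962
```

carry_out(steps=[{"slide": [0, 0, 0], "delta_rot": [0, 0, 0], "jaw": 72}, {"slide": [0, 0, 0], "delta_rot": [0, 0, 0], "jaw": 64}, {"slide": [0, 0, 0], "delta_rot": [0, 0, 0], "jaw": 58}, {"slide": [0, 0, 0], "delta_rot": [0, 0, 0], "jaw": 50}, {"slide": [0, 0, 0], "delta_rot": [0, 0, 0], "jaw": 40}], grip_force=60)

```text
time_s: 20.32
eef_pos: [0.6104, -0.2589, 0.0321]
ee_rot: [[0.999, 0.002, 0.047], [-0.047, -0.0, 0.999], [0.002, -1.0, -0.0]]
ft_force: [-1.6, 3.2, 6.0]
width: 0.654
```

carry_out(steps=[{"slide": [0, 0, 0], "delta_rot": [0, 0, 0], "jaw": 40}, {"slide": [0, 0, 0], "delta_rot": [0, 0, 0], "jaw": 40}, {"slide": [0, 0, 0], "delta_rot": [0, 0, 0], "jaw": 40}, {"slide": [0, -0.02, 0], "delta_rot": [0, 0, 0], "jaw": 40}, {"slide": [0, -0.04, 0], "delta_rot": [0, 0, 0], "jaw": 40}])

```text
time_s: 20.73
eef_pos: [0.6096, -0.259, 0.0365]
ee_rot: [[0.999, -0.0, 0.047], [-0.047, -0.0, 0.999], [-0.0, -1.0, -0.0]]
ft_force: [0.5, 0.5, -3.4]
width: 0.653
```

Run:
```python
from plan import *
plan((.6085,-.2585,.12,87.5),(.59,-.13,.13,92),(.555,.0,.13,97),(.50,.125,.13,104),(.43,.225,.13,113.4),(.3765,.308,.10,113.4),(.3765,.308,.028,113.4))
```

```text
t 20.73 p [ 0.6096 -0.259   0.0365] a 87.3 q [-0.4017  0.364   0.1269  1.3336 -0.0003 -0.3542] w 55.7 F [ 0.5115  0.4802 -3.3896]
slide [-0.008 -0.557  0.003] rot [ 0.    -0.001 -0.   ] | mm 84 deg 0.2
slide [-0.161 -0.067  0.85 ] rot [ 0.    -0.025  0.   ] | mm 130 deg 4.5
slide [-0.203  0.     0.874] rot [ 0.    -0.028  0.   ] | mm 135 deg 5.0
slide [-0.262  0.     0.872] rot [ 0.    -0.039  0.   ] | mm 137 deg 7.0
slide [-0.292  0.     0.76 ] rot [ 0.    -0.052  0.   ] | mm 122 deg 9.4
slide [-0.108  0.2    0.649] rot [0. 0. 0.] | mm 103 deg 0.0
slide [0.   0.48 0.  ] rot [0. 0. 0.] | mm 72 deg 0.0
```

carry_out(steps=[{"slide": [0, -0.07, 0], "delta_rot": [0, 0, 0], "jaw": 40}, {"slide": [0, -0.19, 0], "delta_rot": [0, 0, 0], "jaw": 40}, {"slide": [0, -0.34, 0], "delta_rot": [0, 0, 0], "jaw": 40}, {"slide": [0, -0.48, 0], "delta_rot": [0, 0, 0], "jaw": 40}, {"slide": [0, -0.557, 0], "delta_rot": [0, 0, 0], "jaw": 40}])

```text
time_s: 21.15
eef_pos: [0.6103, -0.2593, 0.1232]
ee_rot: [[0.999, 0.003, 0.047], [-0.047, -0.001, 0.999], [0.003, -1.0, -0.001]]
ft_force: [0.1, -0.5, -3.4]
width: 0.652
```

carry_out(steps=[{"slide": [-0.02, -0.01, 0.12], "delta_rot": [0, -0.004, 0], "jaw": 40}, {"slide": [-0.06, -0.03, 0.32], "delta_rot": [0, -0.01, 0], "jaw": 40}, {"slide": [-0.1, -0.045, 0.53], "delta_rot": [0, -0.016, 0], "jaw": 40}, {"slide": [-0.14, -0.06, 0.73], "delta_rot": [0, -0.022, 0], "jaw": 40}, {"slide": [-0.161, -0.067, 0.85], "delta_rot": [0, -0.025, 0], "jaw": 40}])

```text
time_s: 21.57
eef_pos: [0.591, -0.128, 0.1303]
ee_rot: [[0.999, -0.0, -0.033], [0.033, 0.001, 0.999], [-0.0, -1.0, 0.001]]
ft_force: [0.4, 0.4, -3.8]
width: 0.651
```

carry_out(steps=[{"slide": [-0.04, 0, 0.16], "delta_rot": [0, -0.005, 0], "jaw": 40}, {"slide": [-0.08, 0, 0.35], "delta_rot": [0, -0.011, 0], "jaw": 40}, {"slide": [-0.13, 0, 0.55], "delta_rot": [0, -0.017, 0], "jaw": 40}, {"slide": [-0.17, 0, 0.74], "delta_rot": [0, -0.023, 0], "jaw": 40}, {"slide": [-0.203, 0, 0.874], "delta_rot": [0, -0.028, 0], "jaw": 40}])

```text
time_s: 21.98
eef_pos: [0.5563, 0.0017, 0.13]
ee_rot: [[0.993, -0.0, -0.121], [0.121, 0.0, 0.993], [-0.0, -1.0, 0.0]]
ft_force: [0.6, -0.1, -2.0]
width: 0.65
```

carry_out(steps=[{"slide": [-0.05, 0, 0.16], "delta_rot": [0, -0.007, 0], "jaw": 40}, {"slide": [-0.1, 0, 0.35], "delta_rot": [0, -0.015, 0], "jaw": 40}, {"slide": [-0.16, 0, 0.55], "delta_rot": [0, -0.024, 0], "jaw": 40}, {"slide": [-0.22, 0, 0.74], "delta_rot": [0, -0.033, 0], "jaw": 40}, {"slide": [-0.262, 0, 0.872], "delta_rot": [0, -0.039, 0], "jaw": 40}])

```text
time_s: 22.4
eef_pos: [0.5013, 0.1267, 0.13]
ee_rot: [[0.97, -0.0, -0.242], [0.242, 0.0, 0.97], [-0.0, -1.0, 0.0]]
ft_force: [-0.6, -0.4, -2.6]
width: 0.653
```

carry_out(steps=[{"slide": [-0.06, 0, 0.15], "delta_rot": [0, -0.01, 0], "jaw": 40}, {"slide": [-0.12, 0, 0.32], "delta_rot": [0, -0.022, 0], "jaw": 40}, {"slide": [-0.19, 0, 0.5], "delta_rot": [0, -0.035, 0], "jaw": 40}, {"slide": [-0.25, 0, 0.66], "delta_rot": [0, -0.046, 0], "jaw": 40}, {"slide": [-0.292, 0, 0.76], "delta_rot": [0, -0.052, 0], "jaw": 40}])

```text
time_s: 22.82
eef_pos: [0.4313, 0.2266, 0.13]
ee_rot: [[0.918, -0.0, -0.397], [0.397, 0.0, 0.918], [0.0, -1.0, 0.0]]
ft_force: [-0.6, -0.0, -2.5]
width: 0.648
```

carry_out(steps=[{"slide": [-0.025, 0.02, 0.14], "delta_rot": [0, 0, 0], "jaw": 40}, {"slide": [-0.05, 0.07, 0.31], "delta_rot": [0, 0, 0], "jaw": 40}, {"slide": [-0.08, 0.13, 0.48], "delta_rot": [0, 0, 0], "jaw": 40}, {"slide": [-0.1, 0.18, 0.6], "delta_rot": [0, 0, 0], "jaw": 40}, {"slide": [-0.108, 0.2, 0.649], "delta_rot": [0, 0, 0], "jaw": 40}])

```text
time_s: 23.23
eef_pos: [0.3778, 0.3095, 0.0989]
ee_rot: [[0.918, -0.001, -0.396], [0.396, -0.0, 0.918], [-0.001, -1.0, 0.0]]
ft_force: [-0.7, -0.6, -2.5]
width: 0.649
```

Run:
```python
from plan import *
t,d=r.grab_frame("scene");t,d=r.grab_frame("scene");t,d=r.grab_frame("scene");plan((.3765,.308,.034,113.4))
cv2.imwrite("pics/s9.png",cv2.resize(t[90:220,250:400],None,fx=3.7,fy=3.7,interpolation=cv2.INTER_CUBIC))
```

```text
t 23.38 p [0.3793 0.308  0.0999] a 113.3 q [ 0.6823 -0.0688 -0.2345  1.4055 -0.0004  0.2761] w 55.7 F [ 0.4997  0.0395 -3.024 ]
slide [-0.017  0.439  0.007] rot [ 0.    -0.001 -0.   ] | mm 66 deg 0.1
```

View pics/s9.png

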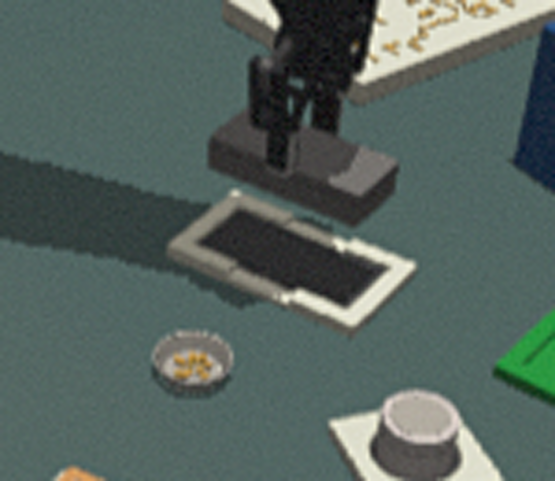

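The case hangs level and aligned at (300,165), above its nest at (290,258). Lowering.

carry_out(steps=[{"slide": [-0.01, 0.1, 0], "delta_rot": [0, 0, 0], "jaw": 40}, {"slide": [-0.015, 0.22, 0.005], "delta_rot": [0, 0, 0], "jaw": 40}, {"slide": [-0.015, 0.33, 0.005], "delta_rot": [0, 0, 0], "jaw": 40}, {"slide": [-0.015, 0.41, 0.005], "delta_rot": [0, 0, 0], "jaw": 40}, {"slide": [-0.015, 0.44, 0.005], "delta_rot": [0, 0, 0], "jaw": 40}])

```text
time_s: 23.8
eef_pos: [0.3771, 0.3067, 0.0324]
ee_rot: [[0.92, -0.001, -0.393], [0.393, -0.001, 0.92], [-0.002, -1.0, -0.001]]
ft_force: [1.0, 0.4, -3.4]
width: 0.652
```

carry_out(steps=[{"slide": [0, 0.015, 0], "delta_rot": [0, 0, 0], "jaw": 40}, {"slide": [0, 0.03, 0], "delta_rot": [0, 0, 0], "jaw": 40}, {"slide": [0, 0.045, 0], "delta_rot": [0, 0, 0], "jaw": 40}, {"slide": [0, 0.05, 0], "delta_rot": [0, 0, 0], "jaw": 40}, {"slide": [0, 0.05, 0], "delta_rot": [0, 0, 0], "jaw": 40}])

```text
time_s: 24.22
eef_pos: [0.3772, 0.3081, 0.0266]
ee_rot: [[0.919, 0.0, -0.394], [0.394, 0.0, 0.919], [0.001, -1.0, 0.0]]
ft_force: [-0.5, -0.4, -2.8]
width: 0.655
```

Run:
```python
from plan import *
t,d=r.grab_frame("scene");plan((.3765,.308,.0245,113.4))
cv2.imwrite("pics/s10.png",cv2.resize(t[100:200,280:380],None,fx=5,fy=5,interpolation=cv2.INTER_CUBIC))
```

```text
t 24.27 p [0.3772 0.3081 0.0266] a 113.2 q [ 0.6849 -0.0437 -0.3535  1.2605 -0.      0.2797] w 55.7 F [-0.552   0.1779 -2.5936]
slide [-0.004  0.014  0.001] rot [-0.    -0.001  0.   ] | mm 2 deg 0.2
```

View pics/s10.png

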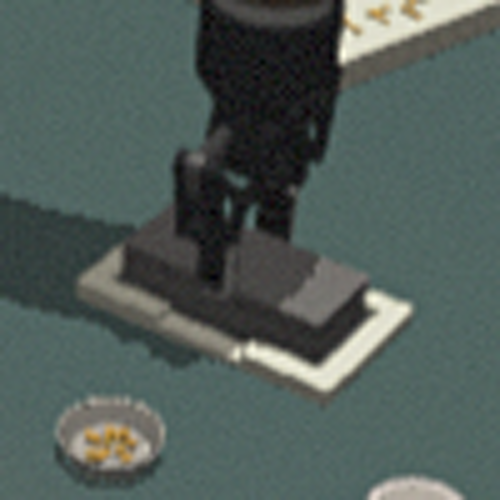

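The case is within its recess at (245,280). I'm lowering the last 2 mm, releasing and rising.

carry_out(steps=[{"slide": [0, 0.008, 0], "delta_rot": [0, 0, 0], "jaw": 40}, {"slide": [0, 0.014, 0], "delta_rot": [0, 0, 0], "jaw": 40}, {"slide": [0, 0.016, 0], "delta_rot": [0, 0, 0], "jaw": 40}, {"slide": [0, 0.016, 0], "delta_rot": [0, 0, 0], "jaw": 65}, {"slide": [0, 0.012, 0], "delta_rot": [0, 0, 0], "jaw": 82}])

```text
time_s: 24.68
eef_pos: [0.3773, 0.3083, 0.0251]
ee_rot: [[0.919, 0.001, -0.394], [0.394, 0.001, 0.919], [0.001, -1.0, 0.0]]
ft_force: [-0.4, 0.9, -0.3]
width: 0.883
```

carry_out(steps=[{"slide": [0, 0, 0], "delta_rot": [0, 0, 0], "jaw": 85}, {"slide": [0, 0, 0], "delta_rot": [0, 0, 0], "jaw": 85}, {"slide": [0, -0.1, 0], "delta_rot": [0, 0, 0], "jaw": 85}, {"slide": [0, -0.35, 0], "delta_rot": [0, 0, 0], "jaw": 85}, {"slide": [0, -0.65, 0], "delta_rot": [0, 0, 0], "jaw": 85}])

```text
time_s: 25.1
eef_pos: [0.3758, 0.3069, 0.1177]
ee_rot: [[0.919, -0.004, -0.394], [0.394, -0.003, 0.919], [-0.004, -1.0, -0.001]]
ft_force: [0.1, 0.7, -0.1]
width: 1.0
```

carry_out(steps=[{"slide": [-0.1, -0.2, -0.1], "delta_rot": [0, 0, 0], "jaw": 85}, {"slide": [-0.1, -0.4, -0.3], "delta_rot": [0, 0, 0], "jaw": 85}, {"slide": [-0.1, -0.5, -0.6], "delta_rot": [0, 0, 0], "jaw": 85}, {"slide": [-0.1, -0.5, -0.9], "delta_rot": [0, 0, 0], "jaw": 85}, {"slide": [-0.1, -0.5, -0.9], "delta_rot": [0, 0, 0], "jaw": 85}])

```text
time_s: 25.52
eef_pos: [0.4182, 0.1745, 0.1951]
ee_rot: [[0.92, 0.003, -0.392], [0.392, -0.0, 0.92], [0.003, -1.0, -0.001]]
ft_force: [-0.1, 0.5, -0.4]
width: 0.995
```

Run:
```python
from plan import *
for _ in range(3): r.grab_frame("scene")
chk("case",.3765,.308,.036);chk("box",.5615,.0185,.042);chk("tin",.601,.252,.042);chk("clamp",.378,-.3133,.030);t,d=chk("jar",.4507,-.1604,.05)
plan()
cv2.imwrite("pics/final.png",t)
X=cloud("scene",r.grab_frame("scene")[1])
m=(np.hypot(X[...,0]-.3765,X[...,1]-.308)<.09)&(abs(X[...,2]-.035)<.006);print("case scene",m.sum(),np.median(X[m][:,2]),rect(X[m]))
```

```text
case 0 z nan (array([0., 0.]), (0.0, 0.0), 0.0) mean [nan nan]
box 360 z 0.04195932850906456 (array([0.5628, 0.0162]), (50.2, 49.9), 28.94359016418457) mean [0.5623 0.0159]
tin 299 z 0.042032318954715486 (array([0.6003, 0.2506]), (51.4, 48.5), 83.77861022949219) mean [0.6004 0.2501]
clamp 421 z 0.030225413268784806 (array([ 0.3779, -0.3164]), (109.6, 27.2), -13.412010192871094) mean [ 0.3786 -0.3161]
jar 127 z 0.04983450179431053 (array([ 0.4506, -0.1601]), (31.2, 30.9), 86.83267974853516) mean [ 0.4499 -0.1606]
t 25.92 p [0.4159 0.1789 0.1933] a 113.3 q [ 0.4061 -0.1549 -0.133   1.5934  0.0001 -0.0007] w 85.0 F [-0.5342  0.5287  0.8289]
case scene 600 0.033953182725236994 (array([0.3802, 0.3069]), (133.1, 61.8), 23.694400787353516)
  return _methods._mean(a, axis=axis, dtype=dtype,
  ret = ret.dtype.type(ret / rcount)
h.py:23: RuntimeWarning: Mean of empty slice.
  print(name,m.sum(),"z",np.median(X[m][:,2]),rect(X[m]),"mean",X[m].mean(0)[:2]);return t,d
  ret = um.true_divide(
```

View pics/final.png

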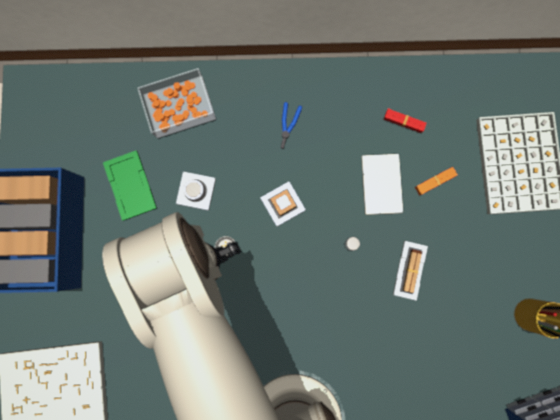

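The top view shows the clamp, box and tin seated in their nests and the pad empty, with jar and cutter unmoved. The arm hides the case there. The scene depth gives the case top at z .034 (that view reads about 2 mm low), yaw 23.7°, centred within about 4 mm.

```bash
python3 -c "
from workcell import r
print(r.sign_off())"
```

```text
the job is handed in; nothing more can be done
None
```

I took the pile apart from the top and lowered the clamp, box, tin and case into their own nests, then handed the job in at about 26 s of the 115 s allowed. The hand-in gives no verdict, so these results are my own camera checks.

| Thing | Top height (expected) | Distance from nest centre | Angle off nest |
|---|---|---|---|
| Clamp | 30 mm (30) | about 3 mm | about 1° |
| Box | 42 mm (42) | about 3 mm | under 0.5° |
| Tin | 42 mm (42) | about 2 mm | round |
| Case | 34 mm (36) | about 4 mm | 0.3° |

- **Bystanders:** The jar is unmoved: its lid is still 50 mm up and within about 1 mm of where it started. The cutter looks unmoved in the picture; I did not measure it.
- **Failed or disagreeing checks:** The last top-view check of the case found nothing because the arm hid it, so its figures come only from the scene camera. That camera read the seated box and tin 2 mm low, and placed the box about 4 mm off from where the top view put it. The case figures fit that bias.
- **Clamp:** Its y reading differed by about 3 mm between two methods, well inside the 12 mm limit.

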